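# Pack a cheese crate with a divider and latch it

## Task

From the boards leaning against the low marble upstand, draw the one with the handle tab and leave the others leaning there; stand it in the groove across the middle of the wooden crate, right down on the floor. Then put every loose cheese that is on the counter into the crate, lying flat on its floor the way up they are now: the rectangular blocks in the bay nearer the robot, the round ones in the bay beyond the divider. Last, swing the steel hasp on the crate's rim fully closed into its catch over the divider, and do not knock the honey jar aside.

Things in the scene. Friction and masses are not known exactly. Their poses are not given: they have to be found in the camera images.
- crate: fixed open wooden crate, outside 294 (x) by 206 (y) by 74 high, walls and floor 8 thick. Origin at the centre of its underside; x away from the robot, y left, z up. A groove across its middle (x = 0) runs along y and parts a near bay (x -139 to -18) from a far bay (x 18 to 139)
- groove (a point): centre of the groove, on the crate's inner floor (8 above its underside); axes as the crate's. The groove is 20 wide (x) and 190 long (y, between the walls), formed at each wall by two upright battens, 8 by 12 in plan, that end 2 below the rim
- near_bay (a point): middle of the near bay's floor (bay 121 by 190): blocks go in this bay; axes as the crate's
- far_bay (a point): middle of the far bay's floor (bay 121 by 190): round cheeses go in this bay; axes as the crate's
- hasp (a joint): angle of the hasp (rad): 0 = closed in its catch, where it stops; starts at 1.1 to 1.8 = swung out to the crate's right (-y), roughly square to the wall. It turns level about a vertical pivot; friction holds it where it is left; about 1 N at the knob moves it. Closed, it points along the crate's +x above the right wall and holds the divider down
- hasp_pivot (a point): pivot of the hasp, on top of the crate's right (-y) wall, 85 nearer the robot than the crate's middle, 83 above the counter
- hasp_knob (a point): middle of the upright knob (diameter 18, 34 high, top 120 above the counter) on the hasp, 130 from the pivot. The hasp is a flat steel bar 20 wide, 6 thick, underside 80 above the counter, 176 long from the pivot; half way along, a tongue 35 long points inwards. Push it closed from its outer side (robot's side when open), or pinch the knob and swing it
- divider: the board to draw: wood, 12 thick, 180 wide, 62 high, plus a handle tab 50 wide, 70 high in the middle of its top edge (132 in all); 0.11 to 0.23 kg. Origin at the centre of its underside; x through its thickness (away from the robot), y along its width, z up its face to the tab. It starts leaning 0.21 rad back, in any place of the stack; its tab stands free 44 or more above the rest
- plain_a: plain serving board, a rectangle 170 wide, 80 high, 12 thick, leaning in the stack; origin at the centre of its underside, y along its width, z up along its face, x through its thickness. Must stay leaning against the upstand
- plain_b: plain serving board, a rectangle 150 wide, 84 high, 12 thick, leaning in the stack; origin at the centre of its underside, y along its width, z up along its face, x through its thickness. Must stay leaning against the upstand
- plain_c: plain serving board, a rectangle 160 wide, 88 high, 12 thick, leaning in the stack; origin at the centre of its underside, y along its width, z up along its face, x through its thickness. Must stay leaning against the upstand
- upstand: fixed marble wall block 30 (x) by 220 (y) by 70 high against whose robot-side (-x) face the four boards lean; origin at the centre of its underside
- honey_jar: bystander: jar, radius 30, 85 high, loose; origin at the centre of its underside; leave it alone
- block_1: rectangular block of hard cheese 75 (x) by 46 (y) by 45 high, about 0.14 to 0.28 kg, lying flat on the counter; origin at the centre of its underside; may be absent
- block_2: rectangular block of hard cheese 75 (x) by 46 (y) by 45 high, about 0.14 to 0.28 kg, lying flat on the counter; origin at the centre of its underside; may be absent
- round_1: small round cheese, diameter 56, 45 high, about 0.1 to 0.2 kg, standing on the counter; origin at the centre of its underside; may be absent
- round_2: small round cheese, diameter 56, 45 high, about 0.1 to 0.2 kg, standing on the counter; origin at the centre of its underside; may be absent
Things that resemble listed ones, but are neither listed nor needed, are in the scene too. What is shaped like the round_1 but green, pink or turquoise is not meant.

How it is judged:
By the outcome, as a careful person would: the job done as asked, in the order asked, and still so for the second after the job is handed in, with the robot touching nothing.
Of block_1, round_1, block_2, round_2 only 2 to 4 are there at a start; the rules pass over those that are not, and their reading is None.
At some moment in a run one of block_1, block_2, round_1, round_2 may be knocked a few centimetres aside while the robot is not near it.
It also fails if it takes over 210 s, if anything falls off the work surface, if the arm or the gripper's body presses on something with over 40 N, if the wrist force passes 120 N, or if a joint passes its speed limit or range.

## Robot

A 7-joint arm with a two-finger parallel gripper is mounted at the origin on the work surface. World frame = base frame: x ahead of the robot, y to its left, z up, the work surface at z = 0. Lengths are in mm, angles in rad, forces in N, time in s.
With the tool pointing down it reaches from about 400 to 875 mm from the base axis. Payload 4.4 kg.
Tool frame: the origin (TCP) lies midway between the tips of the shut fingers; the grasp point (between the pads) lies 19 mm behind it; z points along the fingers, y is the direction in which the jaws open and shut (so a half turn about z gives the same grasp; the last joint's range is limited). The gripper opens to 85 mm and grips with 20 to 120 N. Pads are 22 mm wide; open, the fingers measure 114 mm over their backs; the gripper's body (76 mm by 85 mm) begins 54 mm behind the grasp point. The pads swing forward as they close: fully open they stand 13 mm farther back than shut.
Start: joints at [1.224, 0.628, 0.038, 1.517, -0.027, 0.996, -0.02], TCP at [180.158, -624.548, 231.313] pointing down, gripper open.
Joint ranges: [-3.06, 3.06], [-0.37, 2.12], [-1.25, 1.32], [0.18, 2.47], [-1.1, 4.24], [0.23, 1.98], [-2.94, 2.94]. Speed limits (rad/s): [2.57, 2.57, 3.14, 3.14, 3.14, 3.14, 3.14].

## Interface

Orientations are given as [roll, pitch, yaw] about the fixed x, y, z axes, in that order (R = Rz(yaw) Ry(pitch) Rx(roll)).
In Python, from cell import ctrl, vision gives the robot as it stands.
- The arm moves only by the tool play_rows, never from a script. Its arguments are lists of equal length, an entry for each row: "slide": the shift along the tool's x, y, z in mm, a list of three; "turn": the turn about the tool's z in rad; "fingers": the opening, from 0 (shut) to 1 (fully open). A call has 1 to 5 rows; each row is the pose to reach, as a shift and turn from the pose measured when the call began, along the tool's axes at that moment; what a row does not reach only later rows make up. A row lasts 1/8 s, in which the tool goes at most 62.5 mm and 10.7 degrees, less where a joint would pass 70% of its speed; a pose out of reach is approached as far as the arm can. A call with a gripper value outside its range is refused whole. The fingers move at their own pace and stop on an object; the grip force is fixed at half the most. Time passes only in rows, so rows that repeat a pose let the fingers close. It gives the time, the measured TCP pose, the force and the opening at its end, in the units of the state.
- ctrl.read_state(): the state, without advancing time (a new reading comes with each control period).
- vision.get_image(name): name is "scene" or "top"; returns (picture, depth): 480x640x3 uint8, blue, green, red; 480x640 float32, mm along the optical axis (not along the pixel's ray), 0 where there is no reading.
- vision.camera_params(name): a dict with "fx", "fy", "cx", "cy" (pixels), "position" and "rotation" of the camera in the world. Camera axes: x right, y up, looking along -z (the intrinsics and any distortion apply to the point x, -y, -z); pixel columns grow to the right and rows downward; lengths in mm; the calibration is good to about 2 mm. A picture is of the moment at which its call begins. camera_params takes no time and is no camera call.
- ctrl.finish_job(): hands the job in, once; it reports no verdict.
The state is a dict: "clock": time; "qpos": joint angles; "qd": joint speeds; "tau": joint torques, N m; "eef_pos": TCP position; "tool_rot": TCP orientation; "force": force on the tool from outside, world axes, zero at the start; "torque": the same for the moment, N m; "width": finger opening in mm.
Only numpy, scipy, OpenCV 4.12 (cv2) and the standard library are available. Lean on these libraries where they do the work, as an engineer would, in place of code of your own. Each camera call takes 0.05 s, during which the arm holds its last target.

## Working session

There is one attempt and no reset: what is moved stays moved. The work goes in short steps, Python scripts to look and compute and a tool call to move; the robot and the scene stay as the last step left them, time stands still between calls to the robot, and variables do not carry over. Pictures are saved under pics/ and viewed, and the job is handed in when it is done.

Besides the shell and the picture viewer there is one more tool, called after ">>>" as a command line: name --pt "numbers of a row" for each row, then --argument value for the rest. play_rows: Moves the arm, as the interface text tells. Its arguments: {"type":"object","properties":{"slide":{"type":"array"},"turn":{"type":"array"},"fingers":{"type":"array"}},"required":["slide","turn","fingers"]}

```bash
ls; mkdir -p pics
python3 - <<'E'
from cell import ctrl, vision
import cv2
print(ctrl.read_state())
for n in("scene","top"):
    im,d=vision.get_image(n); cv2.imwrite(f"pics/{n}0.png",im); print(n,vision.camera_params(n))
    import numpy as np; np.save(f"pics/{n}0.npy",d)
E
```

```text
pics
{'clock': 0.0, 'qpos': array([ 1.22418057,  0.62932803,  0.03844616,  1.51839379, -0.02699044,
        0.9963149 , -0.0200238 ]), 'qd': array([ 0.00132691, -0.00048743,  0.00117824, -0.00062939,  0.00082616,
        0.00026687,  0.00011192]), 'tau': array([-2.80735367e-04, -5.63402689e+01,  1.22622382e+00, -1.93440217e+01,
        1.09253463e-02,  1.03165975e-02,  8.45908623e-07]), 'eef_pos': array([ 179.98441931, -623.91460856,  230.39266463]), 'tool_rot': array([-3.13966707e+00,  3.57197472e-05,  2.80793206e-01]), 'force': array([-0.49855075,  0.77285012,  0.34264398]), 'torque': array([-0.02287205,  0.05230618, -0.01722158]), 'width': 85.68980210678187}
scene {'fx': 509.3958871544898, 'fy': 509.3958871544898, 'cx': 322.5916384911232, 'cy': 241.49665455238494, 'position': array([ 832.5203073 , -326.36853302,  838.73316303]), 'rotation': array([0.55082753, 0.00965652, 0.64029692])}
top {'fx': 532.3804019232822, 'fy': 532.3804019232822, 'cx': 316.3461475480132, 'cy': 240.01062174784983, 'position': array([ 373.25782256,   44.45098489, 1126.95191307]), 'rotation': array([ 0.17244167, -0.00260953, -1.58066069])}
```

View pics/scene0.png

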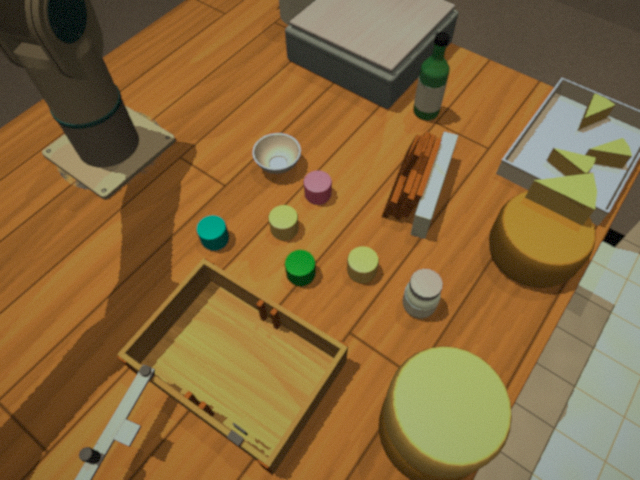

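View pics/top0.png

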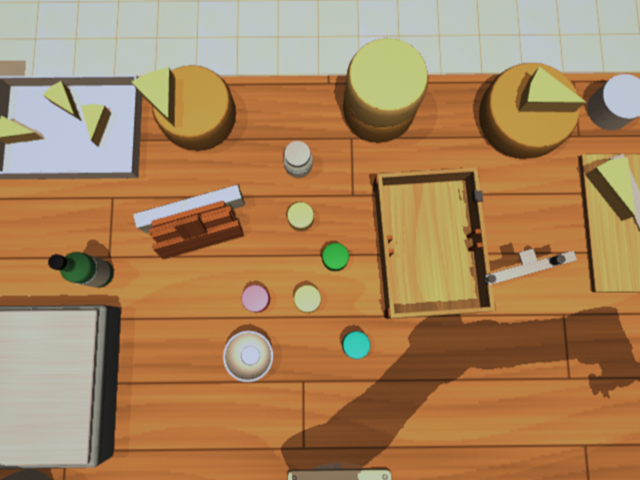

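```bash
cat > h.py <<'E'
import numpy as np, cv2
from scipy.spatial.transform import Rotation as R
from cell import ctrl, vision
def grab(n,tag):
    im,d=vision.get_image(n); cv2.imwrite(f"pics/{n}{tag}.png",im); np.save(f"pics/{n}{tag}.npy",d); return im,d
def cam(n):
    p=vision.camera_params(n); return p,R.from_euler('xyz',p['rotation']).as_matrix()
def ray(n,u,v):
    p,Rm=cam(n); c=np.array([(u-p['cx'])/p['fx'],-(v-p['cy'])/p['fy'],-1.0]); return p['position'],Rm@c
def atz(n,u,v,z):
    o,r=ray(n,u,v); return o+r*(z-o[2])/r[2]
def atd(n,u,v,d): o,r=ray(n,u,v); return o+r*d
def cloud(n,d):
    p,Rm=cam(n); v,u=np.mgrid[:480,:640]
    c=np.stack([(u-p['cx'])/p['fx'],-(v-p['cy'])/p['fy'],-np.ones(u.shape)],-1)*d[...,None]
    return c@Rm.T+p['position']
def proj(n,P):
    p,Rm=cam(n); c=(np.asarray(P,float)-p['position'])@Rm
    return np.stack([p['cx']-p['fx']*c[...,0]/c[...,2],p['cy']+p['fy']*c[...,1]/c[...,2]],-1)
def crop(im,x0,y0,x1,y1,s,name):
    cv2.imwrite(f"pics/{name}.png",cv2.resize(im[y0:y1,x0:x1],None,fx=s,fy=s,interpolation=cv2.INTER_CUBIC))
E
python3 - <<'E'
from h import *
im=cv2.imread("pics/top0.png"); s=cv2.imread("pics/scene0.png")
crop(im,120,170,270,270,5,"c_boards_top"); crop(s,370,120,470,240,5,"c_boards_scene")
crop(im,365,155,600,325,3,"c_crate_top")
for n in("top","scene"):
    d=np.load(f"pics/{n}0.npy"); C=cloud(n,d)
    pts={"top":[(301,215),(307,298),(335,256),(256,298),(357,345),(298,150),(430,240),(559,260),(490,278),(430,173),(60,250),(550,150)],"scene":[(283,216),(363,257),(425,280),(235,360),(90,455),(146,371)]}[n]
    for q in pts: print(n,q,C[q[1],q[0]].round(1))
E
```

```text
top (301, 215) [615.2  71.2  43.1]
top (307, 298) [442.7  59.9  44.3]
top (335, 256) [527.7   1.9  46.8]
top (256, 298) [443.7 163.1  44.5]
top (357, 345) [348.3 -39.4  43.2]
top (298, 150) [741.9  75.6  85.5]
top (430, 240) [ 566.  -203.2    7.2]
top (559, 260) [ 505.5 -422.8  120.2]
top (490, 278) [ 475.1 -298.2   91.6]
top (430, 173) [ 694.8 -195.4   71.8]
top (60, 250) [553.4 589.3  -2.5]
top (550, 150) [ 747.7 -454.4   55.7]
scene (283, 216) [441.8  60.3  46.4]
scene (363, 257) [613.2  76.3  46. ]
scene (425, 280) [731.6  80.1  86.8]
scene (235, 360) [ 542.3 -196.2    8.3]
scene (90, 455) [ 513.3 -424.5  119.7]
scene (146, 371) [ 476.4 -301.1   93.1]
```

View pics/c_boards_top.png

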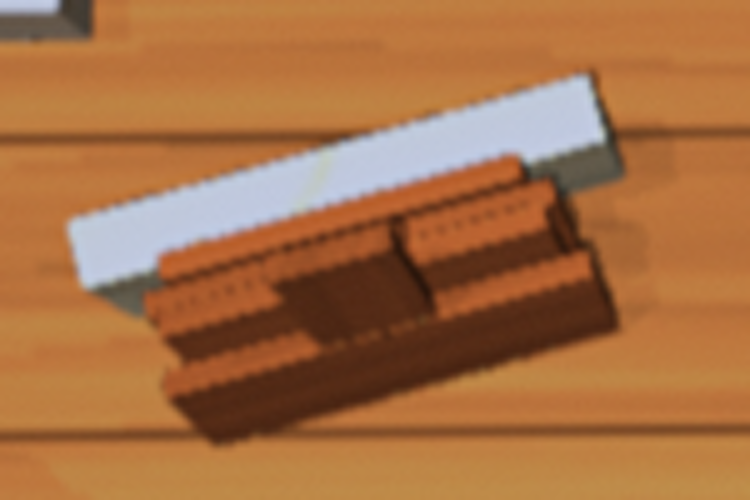

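View pics/c_boards_scene.png

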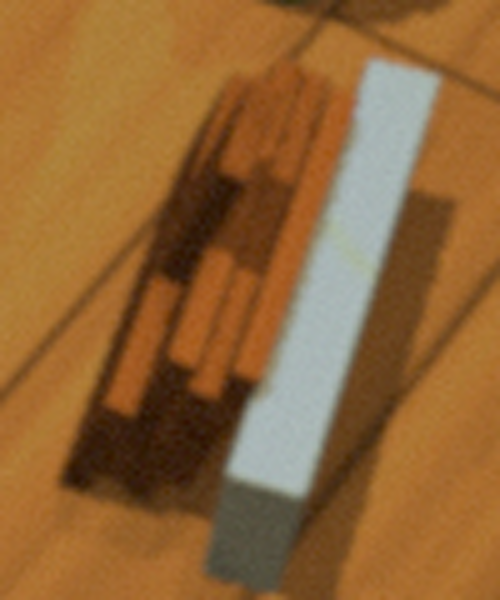

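View pics/c_crate_top.png

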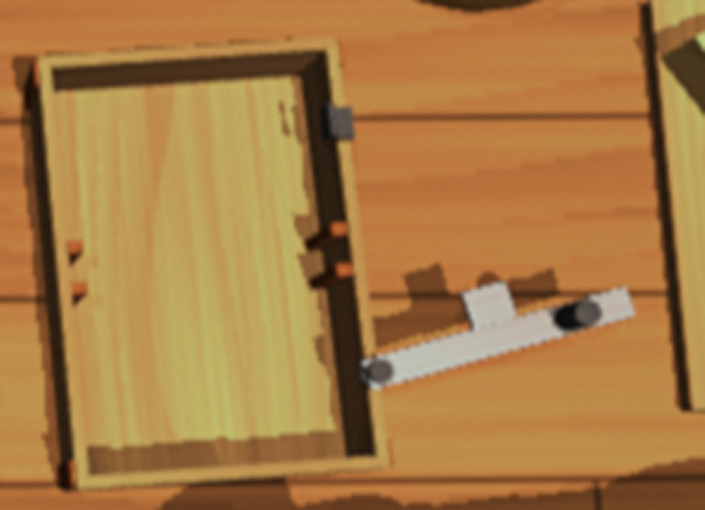

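Run:
```python
from h import *
im=cv2.imread("pics/top0.png"); d=np.load("pics/top0.npy"); C=cloud("top",d)
# upstand top
b=im.astype(int)
m=np.zeros((480,640),bool); m[175:240,125:250]=1
w=m&(b[...,0]>150)&(abs(C[...,2]-70)<8)
P=C[w]; r=cv2.minAreaRect(P[:,:2].astype(np.float32)); print("upstand n",w.sum(),r,np.median(P[:,2]))
# crate rim
m[:]=0; m[160:325,365:500]=1
w=m&(abs(C[...,2]-74)<4)
P=C[w]; r=cv2.minAreaRect(P[:,:2].astype(np.float32)); print("crate",w.sum(),r,np.median(P[:,2]))
yaw=np.deg2rad(0)
for nm,(u0,u1,v0,v1),z in [("roundA",(280,322,195,235),45),("roundB",(288,328,278,318),45),("jar",(280,318,135,165),85),("green",(315,355,240,275),45),("knob",(550,570,250,270),120)]:
    m[:]=0; m[v0:v1,u0:u1]=1
    w=m&(abs(C[...,2]-z)<5); P=C[w]; print(nm,w.sum(),P.mean(0).round(1),cv2.minEnclosingCircle(P[:,:2].astype(np.float32)))
d=np.load("pics/scene0.npy"); C=cloud("scene",d)
m[:]=0; m[255:475,110:360]=1
w=m&(abs(C[...,2]-74)<4)
P=C[w]; r=cv2.minAreaRect(P[:,:2].astype(np.float32)); print("crate s",w.sum(),r,np.median(P[:,2]))
m[:]=0; m[130:240,400:470]=1; s=cv2.imread("pics/scene0.png").astype(int)
w=m&(s[...,0]>140)&(abs(C[...,2]-70)<6); P=C[w]; print("upst s",w.sum(),cv2.minAreaRect(P[:,:2].astype(np.float32)),np.median(P[:,2]))
```

```text
upstand n 1259 ((630.67236328125, 303.22564697265625), (30.390832901000977, 219.2498779296875), 16.031461715698242) 68.91560634272696
crate 1917 ((553.1785278320312, -197.88644409179688), (294.7420349121094, 212.9143829345703), 3.3489556312561035) 72.8851242740675
roundA 518 [614.5  72.8  43.8] ((614.8910522460938, 73.37541961669922), 28.06229591369629)
roundB 545 [441.6  59.7  43.5] ((441.60205078125, 59.384185791015625), 27.417537689208984)
jar 489 [735.4  77.4  84. ] ((735.2357788085938, 77.18306732177734), 26.918373107910156)
green 532 [528.    1.1  43.8] ((528.0672607421875, 0.8106556534767151), 27.877214431762695)
knob 71 [ 507.1 -426.4  118.8] ((507.0813293457031, -427.5110168457031), 9.504070281982422)
crate s 3613 ((551.2994384765625, -197.96038818359375), (296.0846862792969, 212.3726043701172), 3.4827048778533936) 74.7194343471649
upst s 1164 ((629.5822143554688, 302.7079162597656), (28.20566177368164, 219.706298828125), 15.946659088134766) 71.16603621964003
```

Run:
```python
from h import *
c=np.array([630.1,303.0]); a=np.deg2rad(16.0)
X=np.array([np.cos(a),np.sin(a)]);Y=np.array([-np.sin(a),np.cos(a)])
for n,box in(("top",(130,185,250,260)),("scene",(375,125,460,240))):
    C=cloud(n,np.load(f"pics/{n}0.npy"))
    b=np.zeros((480,640),bool); b[box[1]:box[3],box[0]:box[2]]=1
    P=C[b]; l=np.c_[(P[:,:2]-c)@X,(P[:,:2]-c)@Y,P[:,2]]
    l=l[(abs(l[:,1])<115)&(l[:,0]>-110)&(l[:,0]<-14)]
    for y0 in range(-100,100,10):
        q=l[(abs(l[:,1]-y0)<5)&(l[:,2]>35)]
        # profile: z max per x bin
        print(n,y0,[(x,int(q[(abs(q[:,0]-x)<2)][:,2].max())) for x in range(-96,-14,4) if (abs(q[:,0]-x)<2).sum()>1])
    t=l[l[:,2]>100]; print("tab",t.min(0),t.max(0),t.mean(0))
    # crate
    c2=np.array([552,-197]);a2=0.0595;X2=np.array([np.cos(a2),np.sin(a2)]);Y2=np.array([-np.sin(a2),np.cos(a2)])
    P=C.reshape(-1,3);l=np.c_[(P[:,:2]-c2)@X2,(P[:,:2]-c2)@Y2,P[:,2]]
    q=l[(abs(l[:,2]-74)<4)&(abs(l[:,0])<160)&(abs(l[:,1])<120)]
    e=q[(abs(q[:,1])<70)]; print("x faces",np.percentile(e[e[:,0]<0][:,0],[2,98]),np.percentile(e[e[:,0]>0][:,0],[2,98]))
    e=q[(q[:,0]>-130)&(q[:,0]<130)&(abs(q[:,0])>30)&(abs(q[:,1])>90)]
    for lo,hi in((-130,-95),(-60,-30),(30,60),(110,130)):
        f=e[(e[:,0]>lo)&(e[:,0]<hi)]
        print(" y",lo,hi,np.percentile(f[f[:,1]<0][:,1],[2,98]).round(1),np.percentile(f[f[:,1]>0][:,1],[2,98]).round(1))
    for lo,hi in((-80,-40),(40,80)):
        f=q[(q[:,1]>lo)&(q[:,1]<hi)]
        print(" x",lo,hi,np.percentile(f[f[:,0]<0][:,0],[2,98]).round(1),np.percentile(f[f[:,0]>0][:,0],[2,98]).round(1))
```

```text
top -100 [(-16, 72)]
top -90 [(-72, 44), (-68, 62), (-64, 63), (-60, 63), (-56, 61), (-16, 71)]
top -80 [(-72, 50), (-68, 59), (-64, 63), (-60, 61), (-56, 60), (-52, 75), (-48, 89), (-44, 87), (-40, 84), (-36, 84), (-32, 78), (-28, 79), (-16, 72)]
top -70 [(-72, 44), (-68, 62), (-64, 65), (-60, 61), (-56, 63), (-52, 76), (-48, 88), (-44, 88), (-40, 88), (-36, 87), (-32, 83), (-28, 80), (-24, 86), (-20, 86), (-16, 84)]
top -60 [(-72, 43), (-68, 63), (-64, 62), (-60, 62), (-56, 62), (-52, 76), (-48, 90), (-44, 86), (-40, 86), (-36, 85), (-32, 81), (-28, 86), (-24, 85), (-20, 85), (-16, 83)]
top -50 [(-72, 49), (-68, 60), (-64, 64), (-60, 64), (-56, 63), (-52, 87), (-48, 89), (-44, 89), (-40, 87), (-36, 86), (-32, 80), (-28, 78), (-24, 85), (-20, 86), (-16, 83)]
top -40 [(-72, 47), (-68, 59), (-64, 65), (-60, 63), (-56, 63), (-52, 83), (-48, 91), (-44, 87), (-40, 86), (-36, 86), (-32, 80), (-28, 80), (-24, 85), (-20, 85), (-16, 83)]
top -30 [(-72, 40), (-68, 62), (-64, 61), (-60, 71), (-56, 76), (-52, 76), (-48, 88), (-44, 88), (-40, 87), (-36, 83), (-32, 83), (-28, 83), (-24, 84), (-20
[... 4911 characters left out ...]
), (-48, 90), (-44, 92), (-40, 91), (-36, 87), (-32, 80), (-28, 80), (-24, 86), (-20, 86), (-16, 85)]
scene 80 [(-72, 45), (-68, 62), (-64, 66), (-60, 62), (-48, 89), (-44, 90), (-40, 87), (-36, 88), (-32, 81), (-28, 80)]
scene 90 [(-64, 65), (-60, 63), (-16, 70)]
tab [-58.13568771 -26.56060483 100.21421495] [-39.46724688  26.09536216 134.6728852 ] [-47.72452675  -7.29032364 123.80397237]
x faces [-147.77234151 -138.20883318] [138.82343747 146.81703834]
 y -130 -95 [-104.5  -95.9] [ 93.7 102.7]
 y -60 -30 [-103.8  -96.1] [ 93.6 102.1]
 y 30 60 [-103.9  -96.1] [ 93.6 102.5]
 y 110 130 [-105.4  -96.1] [ 93.5 103.2]
 x -80 -40 [-147.8 -138.3] [138.9 146.8]
 x 40 80 [-147.8 -138.1] [138.9 146.9]
```

```bash
cat >> h.py <<'E'
def goto(x,y,z,yaw=None):
    """print slide (tool axes) and turn from the present pose; no motion"""
    s=ctrl.read_state(); Rt=R.from_euler('xyz',s['tool_rot']).as_matrix()
    d=Rt.T@(np.array([x,y,z])-s['eef_pos']); ps=s['tool_rot'][2]
    t=0 if yaw is None else -((yaw-ps+np.pi)%(2*np.pi)-np.pi)
    print("slide",d.round(1),"turn",round(t,3),"| rows",np.ceil(max(np.linalg.norm(d)/62.5,abs(t)/0.187)))
    print(" at",s['eef_pos'].round(1),s['tool_rot'].round(3),"q",s['qpos'].round(2),"F",s['force'].round(1),"w",round(s['width'],1),"t",round(s['clock'],2))
CR=np.array([552.1,-198.0]); CY=0.0595
def crate(x,y): return CR+np.array([np.cos(CY)*x-np.sin(CY)*y,np.sin(CY)*x+np.cos(CY)*y])
UP=np.array([630.1,303.0]); UY=np.deg2rad(16)
def ups(x,y): return UP+np.array([np.cos(UY)*x-np.sin(UY)*y,np.sin(UY)*x+np.cos(UY)*y])
E
python3 - <<'E'
from h import *
b=[atz("top",*q,72) for q in((477.3,231),(479.7,245),(390,237.3),(391.3,252))]
inv=lambda p:np.array([[np.cos(CY),np.sin(CY)],[-np.sin(CY),np.cos(CY)]])@(p[:2]-CR)
for p in b: print(inv(p).round(1))
print("tab upright target",ups(-72,0),ups(-79,0))
goto(520,-330,260,0.9); goto(*ups(-72,0),240,1.85)
E
```

```text
[ 15.  -88.3]
[-13.8 -89.6]
[14.3 88.8]
[-15.7  89. ]
tab upright target [560.88915789 283.15411038] [554.16032602 281.22464889]
slide [ 408.2 -188.3  -29.2] turn -0.619 | rows 8.0
 at [ 180.  -624.   230.5] [-3.14   0.     0.281] q [ 1.22  0.63  0.04  1.52 -0.03  1.   -0.02] F [-0.6  0.1  0.4] w 85.7 t 0.1
slide [ 617.4 -766.1   -8.2] turn -1.569 | rows 16.0
 at [ 180.  -624.   230.5] [-3.14   0.     0.281] q [ 1.22  0.63  0.04  1.52 -0.03  1.   -0.02] F [-0.6  0.1  0.4] w 85.7 t 0.1
```

>>> play_rows --pt "50 -24 -4" --pt "100 -47 -8" --pt "150 -70 -12" --pt "200 -93 -16" --pt "250 -116 -20" --turn '[-0.1,-0.2,-0.3,-0.4,-0.5]' --fingers '[1,1,1,1,1]'

```text
clock: 0.72
eef_pos: [389.1, -441.9, 250.5]
tool_rot: [-3.14, -0.001, 0.784]
force: [-0.3, -0.1, 0.5]
width: 85.2
```

Run:
```python
from h import *
goto(*ups(-72,0),220,1.85)
```

```text
slide [ 633.6 -392.    31.8] turn -1.066 | rows 12.0
 at [ 389.1 -441.9  250.5] [-3.14e+00 -1.00e-03  7.84e-01] q [ 0.87  0.52 -0.11  1.67  0.06  0.96 -0.05] F [-0.3 -0.1  0.5] w 85.2 t 0.72
```

>>> play_rows --pt "53 -33 0" --pt "106 -66 0" --pt "159 -99 0" --pt "212 -132 0" --pt "265 -163 0" --turn '[-0.1,-0.2,-0.3,-0.4,-0.5]' --fingers '[1,1,1,1,1]'

```text
clock: 1.35
eef_pos: [461.6, -137.7, 251.0]
tool_rot: [-3.14, -0.002, 1.287]
force: [1.2, -0.5, 0.1]
width: 85.6
```

Run:
```python
from h import *
goto(*ups(-72,0),220,1.85)
```

```text
slide [431.8 -22.5  31.7] turn -0.563 | rows 7.0
 at [ 461.6 -137.7  251. ] [-3.140e+00 -2.000e-03  1.287e+00] q [ 0.45  0.38 -0.29  1.94  0.14  0.85 -0.2 ] F [ 1.2 -0.5  0.1] w 85.6 t 1.35
```

>>> play_rows --pt "60 -3 0" --pt "120 -6 0" --pt "180 -9 0" --pt "240 -12 0" --pt "300 -15 0" --turn '[-0.1,-0.2,-0.3,-0.4,-0.5]' --fingers '[1,1,1,1,1]'

```text
clock: 1.98
eef_pos: [531.3, 156.1, 251.2]
tool_rot: [-3.141, -0.002, 1.79]
force: [0.8, -0.2, -0.9]
width: 85.3
```

Run:
```python
from h import *
goto(*ups(-72,0),200,1.85)
```

```text
slide [117.5  56.6  51.4] turn -0.06 | rows 3.0
 at [531.3 156.1 251.2] [-3.141e+00 -2.000e-03  1.790e+00] q [-0.03  0.5  -0.45  1.76  0.26  0.95 -0.37] F [ 0.8 -0.2 -0.9] w 85.3 t 1.98
```

>>> play_rows --pt "40 19 15" --pt "80 38 35" --pt "117 57 51" --pt "117 57 51" --turn '[-0.02,-0.04,-0.06,-0.06]' --fingers '[1,1,1,1]'

```text
clock: 2.48
eef_pos: [559.7, 286.7, 198.4]
tool_rot: [-3.138, -0.004, 1.855]
force: [-0.5, -0.5, 0.2]
width: 85.4
```

Run:
```python
from h import *
goto(*ups(-72,0),97,1.85)
im,d=grab("top","1"); crop(im,120,150,280,280,5,"t1")
im,d=grab("scene","1"); crop(im,360,80,520,240,4,"s1")
```

```text
slide [ -4.1   0.5 101.4] turn 0.005 | rows 2.0
 at [559.7 286.7 198.4] [-3.138 -0.004  1.855] q [-0.25  0.67 -0.44  1.6   0.32  0.95 -0.52] F [-0.5 -0.5  0.2] w 85.4 t 2.48
```

View pics/t1.png

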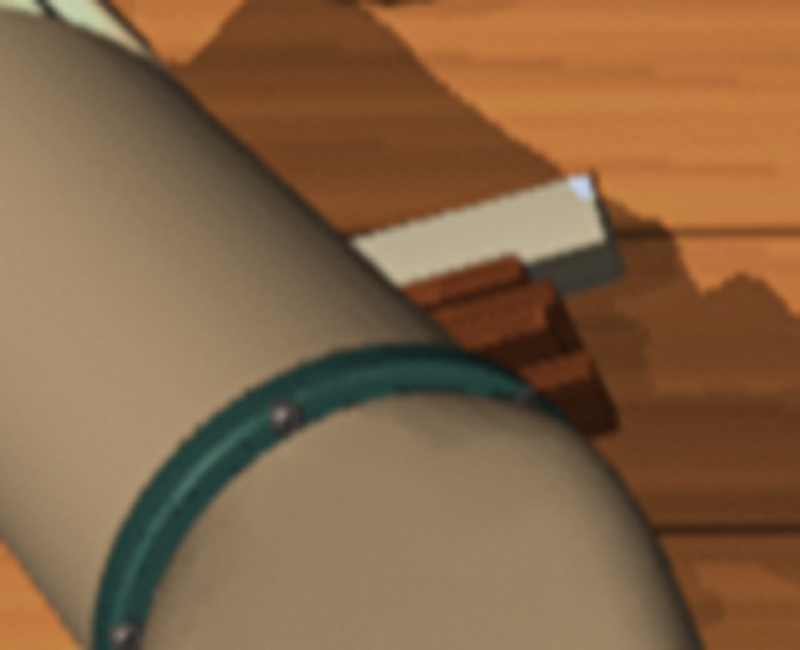

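View pics/s1.png

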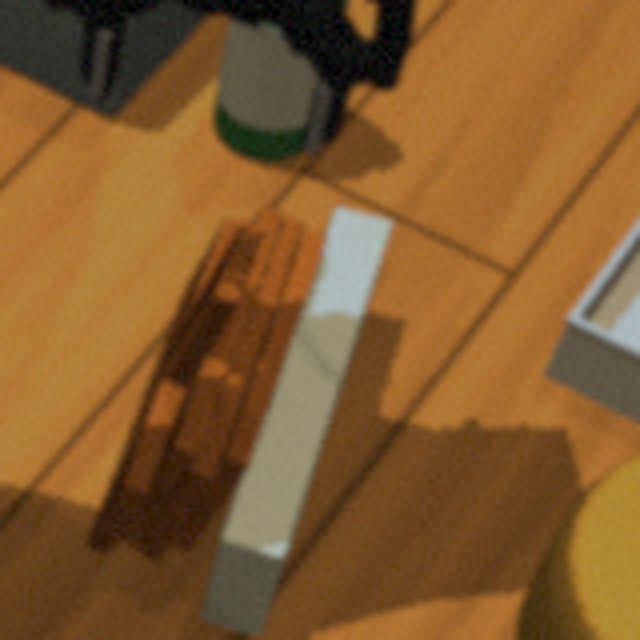

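>>> play_rows --pt "-2 0 30" --pt "-4 0 60" --pt "-4 0 84" --pt "-4 0 84" --turn '[0,0,0,0]' --fingers '[1,1,1,1]'

```text
clock: 3.08
eef_pos: [561.2, 275.8, 114.5]
tool_rot: [-3.136, 0.001, 1.848]
force: [-0.4, 0.5, -0.0]
width: 85.5
```

Run:
```python
from h import *
goto(*ups(-72,0),97,1.85)
im,d=grab("scene","2"); crop(im,360,80,500,240,4,"s2")
```

```text
slide [ 7.2  1.9 17.5] turn -0.002 | rows 1.0
 at [561.2 275.8 114.5] [-3.136e+00  1.000e-03  1.848e+00] q [-0.27  0.76 -0.39  1.68  0.38  0.78 -0.56] F [-0.4  0.5 -0. ] w 85.5 t 3.08
```

View pics/s2.png

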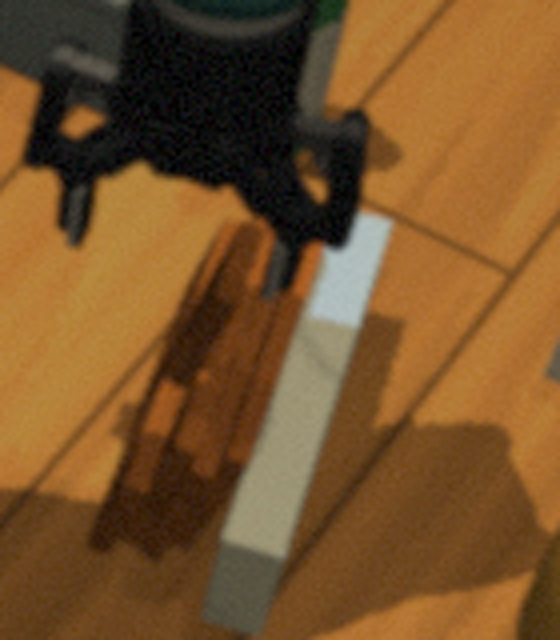

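>>> play_rows --pt "7 2 8" --pt "7 2 17" --pt "7 2 17" --turn '[0,0,0]' --fingers '[1,1,1]'

```text
clock: 3.5
eef_pos: [561.5, 283.9, 98.3]
tool_rot: [-3.137, 0.001, 1.849]
force: [1.0, -0.2, 0.3]
width: 85.3
```

Run:
```python
from h import *
goto(*ups(-79,0),97,1.85)
```

```text
slide [-0.5 -7.8  1.3] turn -0.001 | rows 1.0
 at [561.5 283.9  98.3] [-3.137e+00  1.000e-03  1.849e+00] q [-0.29  0.79 -0.38  1.68  0.39  0.76 -0.58] F [ 1.  -0.2  0.3] w 85.3 t 3.5
```

Slide back a little, then close so the rear pad tips the tab upright.

>>> play_rows --pt "0 -4 1" --pt "0 -8 1" --pt "0 -8 1" --pt "0 -8 1" --turn '[0,0,0,0]' --fingers '[1,0.8,0.6,0.45]'

```text
clock: 4.0
eef_pos: [554.0, 281.7, 97.5]
tool_rot: [-3.138, 0.001, 1.849]
force: [-0.4, 0.3, -0.4]
width: 38.7
```

Run:
```python
from h import *
goto(*ups(-79,0),97,1.85)
im,d=grab("scene","3"); crop(im,360,80,500,240,4,"s3")
```

```text
slide [-0.5  0.   0.5] turn -0.001 | rows 1.0
 at [554.  281.7  97.5] [-3.138e+00  1.000e-03  1.849e+00] q [-0.29  0.78 -0.38  1.7   0.39  0.74 -0.58] F [-0.4  0.3 -0.4] w 38.7 t 4.0
```

View pics/s3.png

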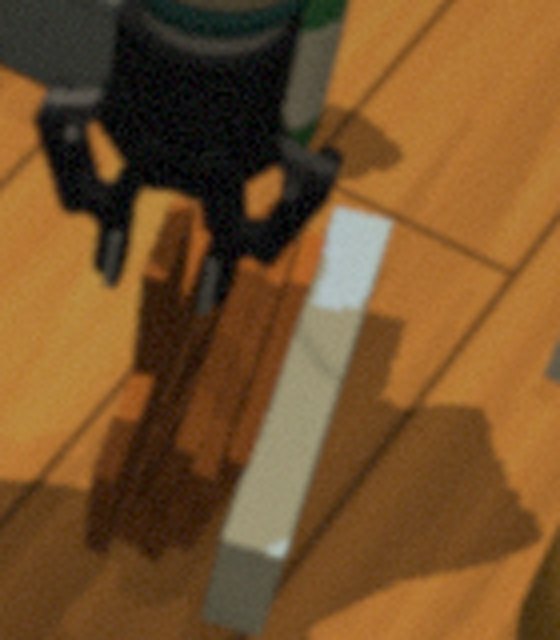

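>>> play_rows --pt "0 0 0" --pt "0 0 0" --pt "0 0 0" --pt "0 0 0" --pt "0 0 0" --turn '[0,0,0,0,0]' --fingers '[0.25,0.1,0,0,0]'

```text
clock: 4.68
eef_pos: [554.5, 282.0, 97.7]
tool_rot: [-3.139, 0.0, 1.849]
force: [1.2, 0.5, 1.2]
width: 11.5
```

Run:
```python
from h import *
goto(*ups(-79,0),97,1.85)
im,d=grab("scene","4"); crop(im,360,80,500,240,4,"s4")
```

```text
slide [-0.6 -0.5  0.7] turn -0.001 | rows 1.0
 at [554.5 282.   97.7] [-3.139  0.     1.849] q [-0.29  0.78 -0.38  1.7   0.39  0.74 -0.58] F [1.2 0.5 1.2] w 11.5 t 4.67
```

View pics/s4.png

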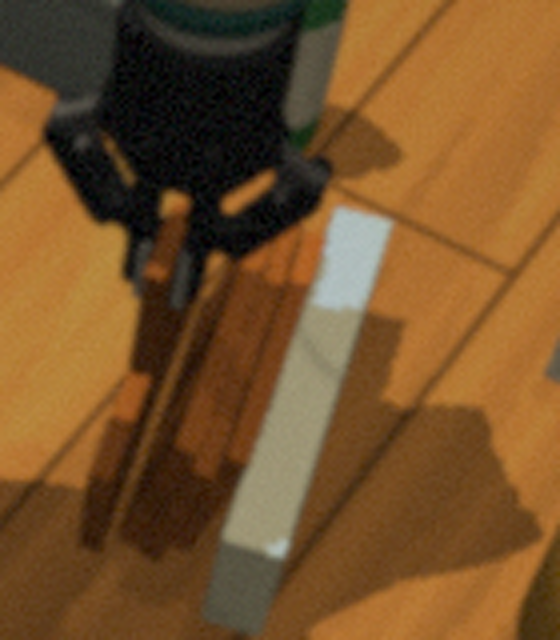

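>>> play_rows --pt "0 -2 -10" --pt "0 -5 -40" --pt "0 -5 -85" --pt "0 -5 -133" --pt "0 -5 -133" --turn '[0,0,0,0,0]' --fingers '[0,0,0,0,0]'

```text
clock: 5.35
eef_pos: [551.3, 282.2, 235.0]
tool_rot: [3.138, -0.001, 1.849]
force: [0.1, -0.2, -2.7]
width: 11.3
```

Run:
```python
from h import *
goto(*crate(0,0),235,1.6303)
im,d=grab("scene","5")
```

```text
slide [-462.  -131.1   -1.1] turn 0.219 | rows 8.0
 at [551.3 282.2 235. ] [ 3.138e+00 -1.000e-03  1.849e+00] q [-0.24  0.61 -0.45  1.6   0.3   1.   -0.51] F [ 0.1 -0.2 -2.7] w 11.3 t 5.35
```

View pics/scene5.png

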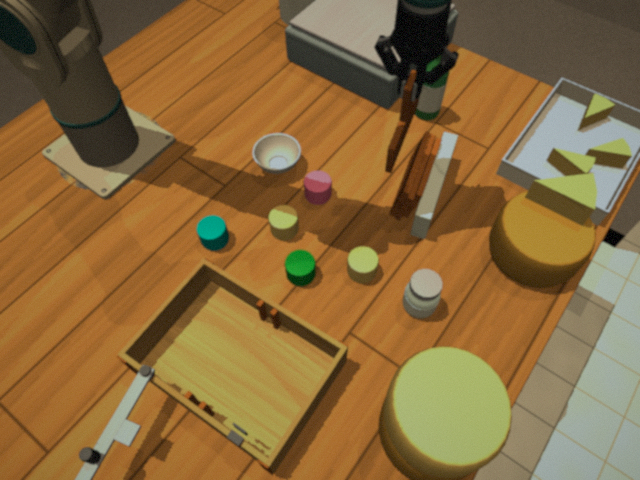

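>>> play_rows --pt "-40 -11 0" --pt "-95 -27 0" --pt "-150 -43 0" --pt "-200 -57 0" --pt "-245 -70 0" --turn '[0.04,0.08,0.12,0.16,0.2]' --fingers '[0,0,0,0,0]'

```text
clock: 6.02
eef_pos: [548.1, 23.6, 230.8]
tool_rot: [-3.136, 0.001, 1.647]
force: [1.1, 0.6, -1.7]
width: 11.3
```

Run:
```python
from h import *
goto(*crate(0,0),235,1.6303)
```

```text
slide [-221.3  -12.8   -3.9] turn 0.016 | rows 4.0
 at [548.1  23.6 230.8] [-3.136e+00  1.000e-03  1.647e+00] q [ 0.18  0.51 -0.41  1.79  0.25  0.9  -0.27] F [ 1.1  0.6 -1.7] w 11.3 t 6.03
```

>>> play_rows --pt "-60 -3 -1" --pt "-120 -6 -2" --pt "-180 -10 -4" --pt "-221 -13 -4" --pt "-221 -13 -4" --turn '[0.01,0.016,0.016,0.016,0.016]' --fingers '[0,0,0,0,0]'

```text
clock: 6.65
eef_pos: [549.2, -202.7, 232.8]
tool_rot: [-3.131, 0.002, 1.623]
force: [-0.7, 0.4, -2.0]
width: 11.2
```

Run:
```python
from h import *
goto(*crate(0,0),235,1.6303)
im,d=grab("scene","6"); im2,d2=grab("top","6")
crop(im,120,200,360,400,3,"s6"); crop(im2,360,150,560,330,4,"t6")
```

```text
slide [ 4.5  3.2 -2.2] turn -0.007 | rows 1.0
 at [ 549.2 -202.7  232.8] [-3.131e+00  2.000e-03  1.623e+00] q [ 0.55  0.56 -0.38  1.69  0.25  0.95  0.12] F [-0.7  0.4 -2. ] w 11.2 t 6.65
```

View pics/s6.png

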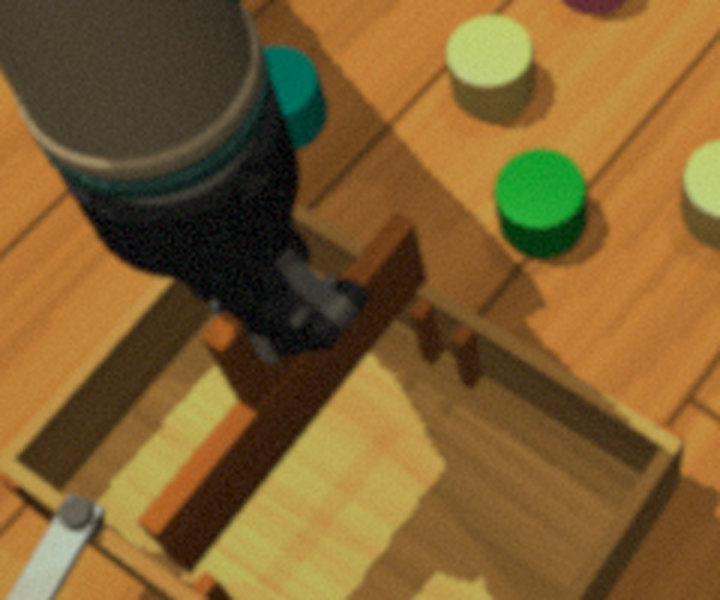

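View pics/t6.png

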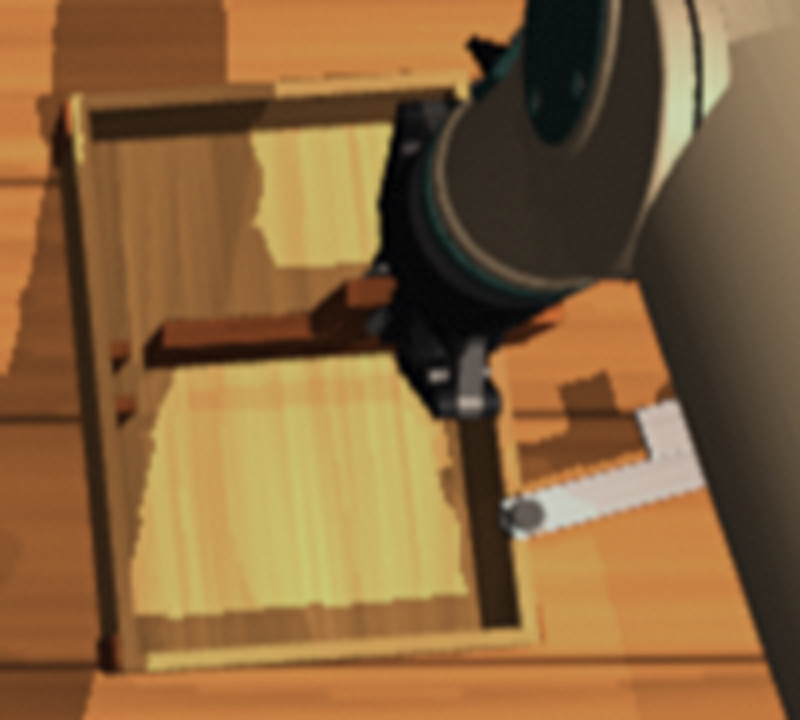

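```bash
cat >> h.py <<'E'
def meas_board(tag,zlo,zhi,face):
    C=cloud("scene",np.load(f"pics/scene{tag}.npy"))
    P=C.reshape(-1,3); c,s=np.cos(CY),np.sin(CY)
    l=np.c_[(P[:,:2]-CR)@[c,s],(P[:,:2]-CR)@[-s,c],P[:,2]]
    return l
E
python3 - <<'E'
from h import *
l=meas_board("6",0,0,0).reshape(480,640,3)
im=cv2.imread("pics/scene6.png").astype(int)
col=(im[...,2]>im[...,0]*2.2)
m=col&(abs(l[...,0])<25)&(abs(l[...,1])<120)&(l[...,2]>120)&(l[...,2]<260)
q=l[m]; print(m.sum(),q.min(0).round(1),q.max(0).round(1))
f=q[(q[:,2]>138)&(q[:,2]<190)]
for y in range(-90,100,20):
    g=f[abs(f[:,1]-y)<10]; 
    if len(g)>5: print(y,len(g),np.percentile(g[:,0],[5,50,95]).round(1),np.percentile(g[:,2],[2,98]).round(1))
for z in range(135,200,8):
    g=f[(abs(f[:,2]-z)<4)]
    if len(g)>5: print(z,len(g),np.percentile(g[:,0],[5,50,95]).round(1),np.percentile(g[:,1],[1,99]).round(1))
E
```

```text
2968 [-13.3 -94.4 136.5] [  4.3  85.3 259.9]
-90 184 [-3.4  1.7  2.6] [140.4 189.6]
-70 224 [1.1 2.  2.8] [139.3 189.3]
-50 209 [1.4 2.2 2.8] [140.  189.4]
-30 205 [1.5 2.2 3. ] [139.5 188.7]
-10 201 [1.6 2.4 3.2] [140.3 188.8]
10 180 [1.8 2.5 3.2] [139.3 188.4]
30 147 [1.9 2.6 3.4] [138.6 179.2]
50 159 [2.1 2.8 3.6] [139.1 188. ]
70 180 [2.  3.  3.6] [139.1 188.2]
90 41 [2.3 3.  3.6] [142.4 189.4]
135 27 [1.4 2.2 2.9] [-91.3  75.9]
143 262 [1.2 2.3 3.2] [-93.5  81.2]
151 256 [1.1 2.3 3.2] [-94.1  82.7]
159 271 [1.3 2.3 3.2] [-93.7  82.4]
167 280 [1.2 2.4 3.3] [-94.2  82.3]
175 284 [1.3 2.4 3.4] [-94.1  83.7]
183 254 [1.5 2.4 3.4] [-93.8  82.1]
191 96 [1.6 2.5 3.3] [-93.3  82.8]
```

>>> play_rows --pt "5 4 15" --pt "5 4 30" --pt "5 4 45" --pt "5 4 45" --turn '[-0.007,-0.007,-0.007,-0.007]' --fingers '[0,0,0,0]'

```text
clock: 7.25
eef_pos: [552.5, -191.3, 186.6]
tool_rot: [-3.13, -0.003, 1.638]
force: [-0.2, -0.0, -2.9]
width: 11.1
```

Run:
```python
from h import *
goto(*crate(0.45,0.8),106,1.6303)
im,d=grab("scene","7"); im2,d2=grab("top","7")
l=meas_board("7",0,0,0).reshape(480,640,3)
im=im.astype(int)
col=(im[...,2]>im[...,0]*2.2)
m=col&(abs(l[...,0])<25)&(abs(l[...,1])<120)&(l[...,2]>80)&(l[...,2]<150)
q=l[m]; f=q[(q[:,2]>95)&(q[:,2]<140)]
for y in range(-80,100,40):
    g=f[abs(f[:,1]-y)<10]; print(y,np.median(g[:,0]).round(2))
for z in (100,110,120,130):
    g=f[(abs(f[:,2]-z)<4)]; print(z,np.median(g[:,0]).round(1),np.percentile(g[:,1],[1,99]).round(1))
```

```text
slide [-6.1  0.6 80.6] turn 0.007 | rows 2.0
 at [ 552.5 -191.3  186.6] [-3.130e+00 -3.000e-03  1.638e+00] q [ 0.52  0.61 -0.37  1.73  0.28  0.86  0.09] F [-0.2 -0.  -2.9] w 11.1 t 7.25
-80 6.87
-40 6.71
0 6.32
40 6.28
80 5.76
100 6.2 [-82.2  95.1]
110 6.3 [-82.5  93. ]
120 6.5 [-82.7  94.8]
130 6.5 [-82.8  94. ]
```

>>> play_rows --pt "-5 0 1" --pt "-5 0 1" --pt "-5 0 1" --turn '[0.006,0.006,0.006]' --fingers '[0,0,0]'

```text
clock: 7.72
eef_pos: [554.3, -197.0, 187.6]
tool_rot: [-3.133, -0.001, 1.631]
force: [-0.3, -0.7, -2.6]
width: 11.0
```

Run:
```python
from h import *
goto(*crate(0.2,0.5),106,1.6303)
goto(*crate(0.2,0.5),106,1.6303)
```

```text
slide [-0.5 -1.4 81.6] turn 0.001 | rows 2.0
 at [ 554.3 -197.   187.6] [-3.133e+00 -1.000e-03  1.631e+00] q [ 0.53  0.62 -0.37  1.73  0.28  0.86  0.09] F [-0.3 -0.7 -2.6] w 11.0 t 7.72
slide [-0.5 -1.4 81.6] turn 0.001 | rows 2.0
 at [ 554.3 -197.   187.6] [-3.133e+00 -1.000e-03  1.631e+00] q [ 0.53  0.62 -0.37  1.73  0.28  0.86  0.09] F [-0.3 -0.7 -2.6] w 11.0 t 7.72
```

>>> play_rows --pt "0 -1.5 5" --pt "0 -1.5 10" --pt "0 -1.5 10" --pt "0 -1.5 10" --turn '[0,0,0,0]' --fingers '[0,0,0,0]'

```text
clock: 8.22
eef_pos: [552.8, -196.9, 177.5]
tool_rot: [-3.133, -0.001, 1.631]
force: [-0.0, -0.6, -1.2]
width: 11.4
```

Run:
```python
from h import *
goto(*crate(0.2,0.5),106,1.6303)
```

```text
slide [-0.6  0.  71.5] turn 0.001 | rows 2.0
 at [ 552.8 -196.9  177.5] [-3.133e+00 -1.000e-03  1.631e+00] q [ 0.52  0.63 -0.36  1.74  0.29  0.84  0.09] F [-0.  -0.6 -1.2] w 11.4 t 8.22
```

>>> play_rows --pt "0 0 8" --pt "0 0 20" --pt "0 0 32" --pt "0 0 40" --pt "0 0 40" --turn '[0,0,0,0,0]' --fingers '[0,0,0,0,0]'

```text
clock: 8.85
eef_pos: [551.9, -196.7, 136.6]
tool_rot: [-3.132, -0.002, 1.631]
force: [-0.4, 0.7, -1.6]
width: 11.4
```

Run:
```python
from h import *
goto(*crate(0.2,0.5),106,1.6303)
```

```text
slide [-0.8  0.7 30.6] turn 0.001 | rows 1.0
 at [ 551.9 -196.7  136.6] [-3.132e+00 -2.000e-03  1.631e+00] q [ 0.51  0.68 -0.34  1.78  0.32  0.75  0.06] F [-0.4  0.7 -1.6] w 11.4 t 8.85
```

>>> play_rows --pt "0 0.5 10" --pt "0 0.5 20" --pt "0 0.5 28" --pt "0 0.5 28" --turn '[0,0,0,0]' --fingers '[0,0,0,0]'

```text
clock: 9.35
eef_pos: [551.5, -196.5, 107.7]
tool_rot: [-3.13, -0.003, 1.631]
force: [-0.1, 1.0, -0.6]
width: 11.4
```

Run:
```python
from h import *
goto(*crate(0.2,0.5),106,1.6303)
im,d=grab("scene","8");crop(im,120,200,360,400,3,"s8")
```

```text
slide [-1.   0.8  1.6] turn 0.001 | rows 1.0
 at [ 551.5 -196.5  107.7] [-3.130e+00 -3.000e-03  1.631e+00] q [ 0.5   0.72 -0.32  1.79  0.34  0.7   0.05] F [-0.1  1.  -0.6] w 11.4 t 9.35
```

View pics/s8.png

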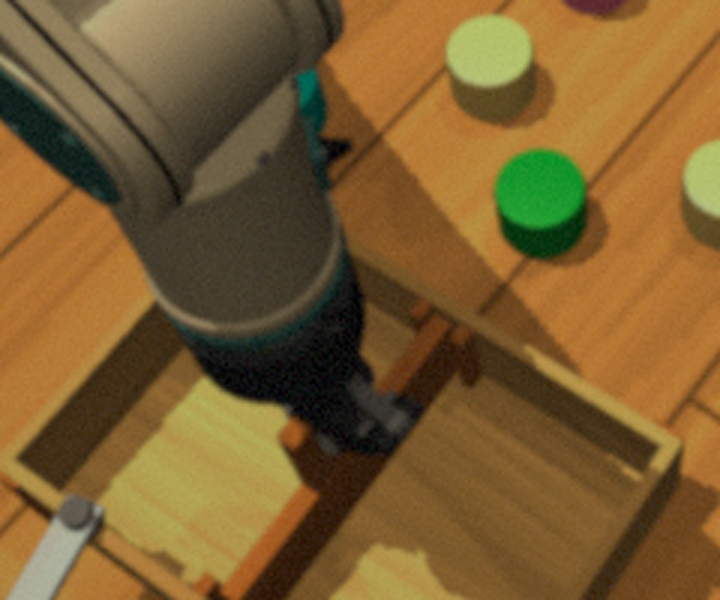

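>>> play_rows --pt "0 0.5 1.5" --pt "0 0.5 3" --pt "0 0.5 3" --turn '[0,0,0]' --fingers '[0,0,0]'

```text
clock: 9.78
eef_pos: [552.8, -196.4, 105.7]
tool_rot: [-3.132, -0.002, 1.631]
force: [0.2, 0.8, 1.8]
width: 11.2
```

>>> play_rows --pt "0 0 0" --pt "0 0 0" --pt "0 0 0" --pt "0 0 0" --turn '[0,0,0,0]' --fingers '[0.2,0.4,0.6,0.6]'

```text
clock: 10.28
eef_pos: [552.8, -196.5, 105.7]
tool_rot: [-3.132, -0.002, 1.631]
force: [0.2, -0.2, -0.3]
width: 51.1
```

>>> play_rows --pt "0 0 -20" --pt "0 0 -50" --pt "0 0 -90" --pt "0 0 -125" --turn '[0,0,0,0]' --fingers '[0.6,0.6,0.8,1]'

```text
clock: 10.78
eef_pos: [554.0, -196.7, 232.0]
tool_rot: [-3.132, -0.002, 1.631]
force: [-0.8, 0.5, -0.8]
width: 84.0
```

Run:
```python
from h import *
goto(442.0,59.7,200,0.5)
im,d=grab("scene","9");crop(im,120,200,360,400,3,"s9")
im2,d=grab("top","9")
l=meas_board("9",0,0,0).reshape(480,640,3); im=im.astype(int)
col=(im[...,2]>im[...,0]*2.2)
m=col&(abs(l[...,0])<12)&(abs(l[...,1])<22)&(l[...,2]>100)&(l[...,2]<160)
q=l[m]; print(m.sum(),np.percentile(q,[2,50,98],axis=0).round(1))
```

```text
slide [262.6 -96.   33.4] turn 1.131 | rows 7.0
 at [ 554.  -196.7  232. ] [-3.132e+00 -2.000e-03  1.631e+00] q [ 0.54  0.57 -0.39  1.68  0.25  0.96  0.12] F [-0.8  0.5 -0.8] w 84.0 t 10.78
475 [[ -6.  -21.3 101. ]
 [  4.9  -2.6 134.9]
 [  6.3  18.6 142.8]]
```

View pics/s9.png

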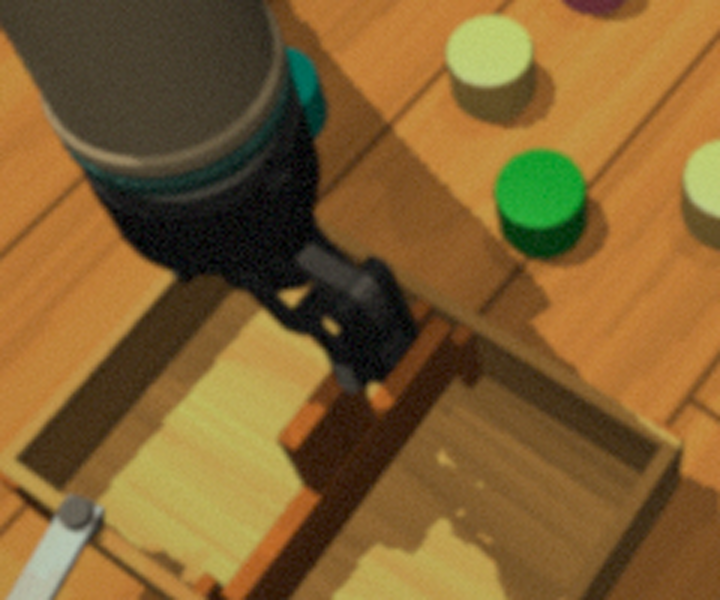

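View pics/top9.png

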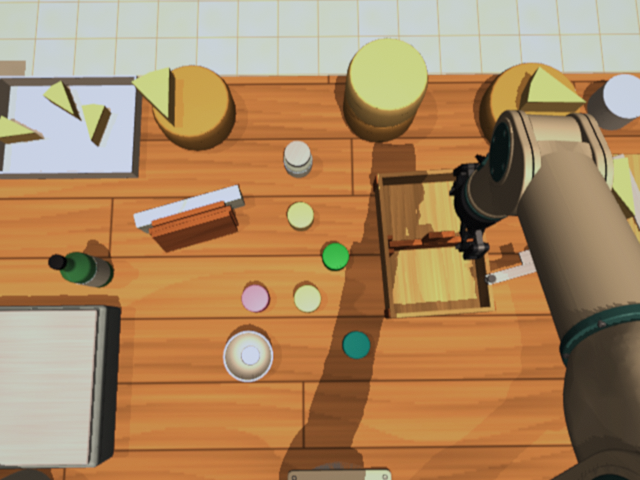

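Run:
```python
from h import *
goto(441.8,60,120,1.63)
```

```text
slide [263.6 -98.8 114.8] turn 0.001 | rows 5.0
 at [ 556.6 -197.1  234.8] [-3.139e+00  1.000e-03  1.631e+00] q [ 0.54  0.56 -0.39  1.68  0.25  0.95  0.12] F [-0.6 -0.5 -0.4] w 85.6 t 10.88
```

>>> play_rows --pt "55 -20 0" --pt "110 -40 0" --pt "165 -60 20" --pt "215 -80 45" --pt "264 -99 70" --turn '[0,0,0,0,0]' --fingers '[1,1,1,1,1]'

```text
clock: 11.5
eef_pos: [440.6, 61.7, 163.9]
tool_rot: [-3.14, 0.0, 1.631]
force: [0.4, -0.1, -0.1]
width: 85.2
```

Run:
```python
from h import *
goto(441.8,60,60,1.63)
```

```text
slide [ -1.8   1.3 103.9] turn 0.001 | rows 2.0
 at [440.6  61.7 163.9] [-3.14   0.     1.631] q [ 0.07  0.47 -0.38  2.13  0.3   0.59 -0.46] F [ 0.4 -0.1 -0.1] w 85.2 t 11.5
```

>>> play_rows --pt "-2 1 40" --pt "-2 1 80" --pt "-2 1 100" --pt "-2 1 100" --turn '[0,0,0,0]' --fingers '[1,1,1,1]'

```text
clock: 12.0
eef_pos: [440.0, 59.7, 62.4]
tool_rot: [-3.136, 0.001, 1.631]
force: [0.6, -0.2, 0.9]
width: 85.2
```

Run:
```python
from h import *
goto(441.8,60,6,1.63)
im,d=grab("scene","10");crop(im,200,120,400,280,4,"s10")
C=cloud("scene",d)
```

```text
slide [ 0.3  2.2 56.4] turn 0.001 | rows 1.0
 at [440.   59.7  62.4] [-3.136e+00  1.000e-03  1.631e+00] q [-0.04  0.66 -0.22  2.2   0.44  0.32 -0.59] F [ 0.6 -0.2  0.9] w 85.2 t 12.0
```

View pics/s10.png

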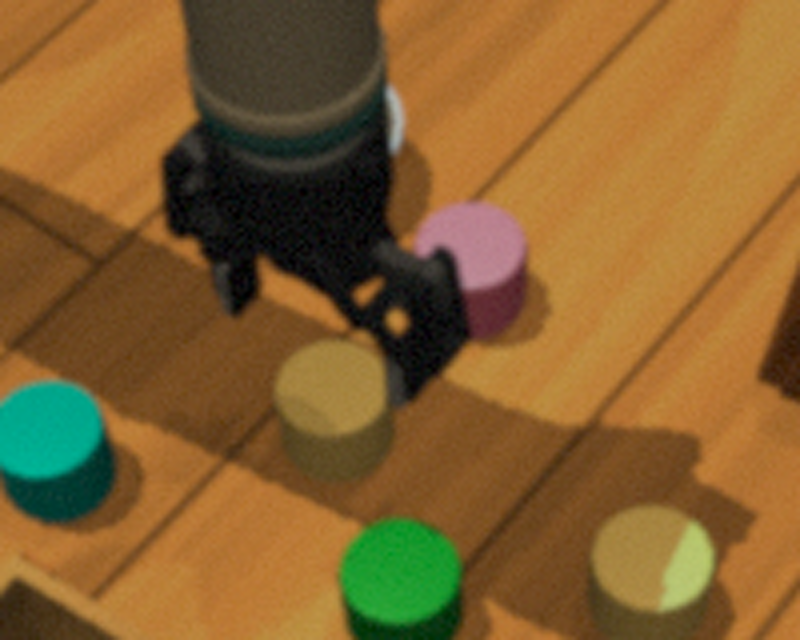

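>>> play_rows --pt "0 2 20" --pt "0 2 40" --pt "0 2 55" --pt "0 2 55" --turn '[0,0,0,0]' --fingers '[1,1,1,1]'

```text
clock: 12.55
eef_pos: [442.8, 59.8, 8.6]
tool_rot: [-3.138, -0.0, 1.632]
force: [0.0, 0.2, -0.2]
width: 85.4
```

Run:
```python
from h import *
goto(441.8,60,6,1.63)
im,d=grab("scene","11");crop(im,200,120,400,280,4,"s11")
```

```text
slide [ 0.3 -1.   2.6] turn 0.002 | rows 1.0
 at [442.8  59.8   8.6] [-3.138 -0.     1.632] q [-0.03  0.78 -0.24  2.21  0.81  0.23 -0.94] F [ 0.   0.2 -0.2] w 85.4 t 12.55
```

View pics/s11.png

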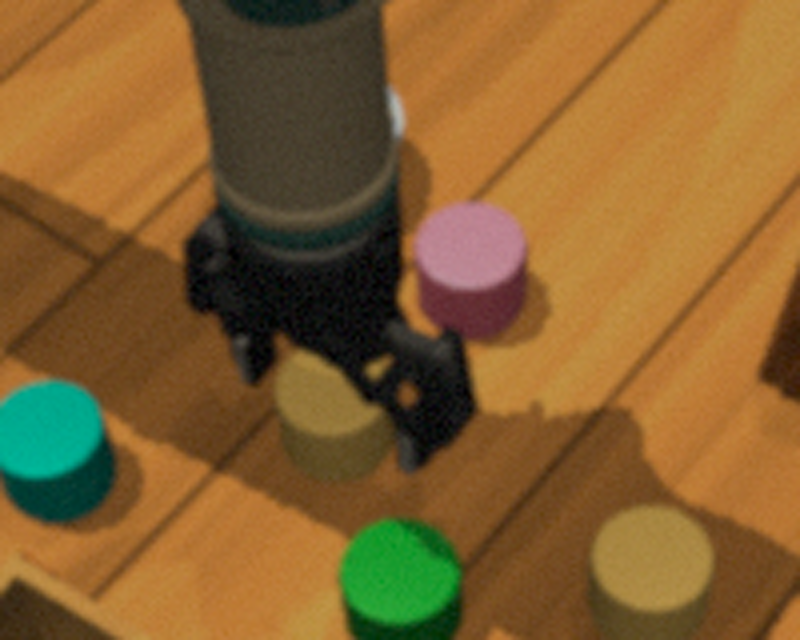

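>>> play_rows --pt "0 0 0" --pt "0 0 0" --pt "0 0 0" --pt "0 0 0" --pt "0 0 0" --turn '[0,0,0,0,0]' --fingers '[0.8,0.6,0.5,0.4,0.4]'

```text
clock: 13.22
eef_pos: [443.5, 59.7, 10.3]
tool_rot: [-3.14, 0.001, 1.631]
force: [-1.1, -0.7, 10.1]
width: 54.4
```

Run:
```python
from h import *
print(ctrl.read_state()['qpos'])
goto(441.8,60,6,1.63)
im,d=grab("scene","12");crop(im,200,120,400,280,4,"s12")
```

```text
[-0.03089949  0.77785252 -0.24328088  2.21509386  0.80751854  0.23659415
 -0.93987011]
slide [ 0.4 -1.6  4.3] turn 0.001 | rows 1.0
 at [443.5  59.7  10.3] [-3.140e+00  1.000e-03  1.631e+00] q [-0.03  0.78 -0.24  2.22  0.81  0.24 -0.94] F [-1.1 -0.7 10.1] w 54.4 t 13.22
```

View pics/s12.png

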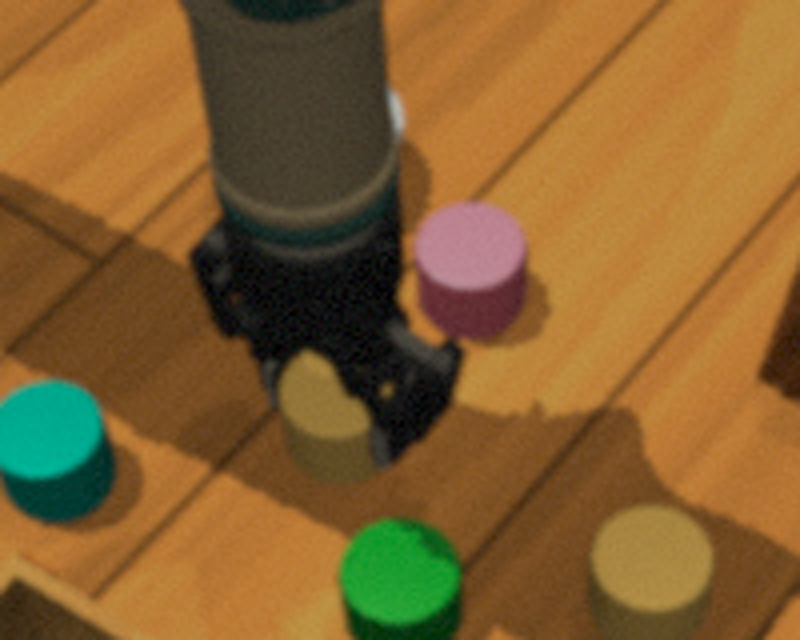

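>>> play_rows --pt "0 0 -10" --pt "0 0 -50" --pt "0 0 -100" --pt "0 0 -150" --pt "0 0 -165" --turn '[0,0,0,0,0]' --fingers '[0.4,0.4,0.4,0.4,0.4]'

```text
clock: 13.9
eef_pos: [444.9, 60.1, 178.3]
tool_rot: [3.138, 0.0, 1.63]
force: [0.3, -0.7, -1.2]
width: 54.3
```

Run:
```python
from h import *
goto(*crate(78.5,-45),180,1.63)
```

```text
slide [-309.   170.2   -1.1] turn 0.0 | rows 6.0
 at [444.9  60.1 178.3] [3.138 0.    1.63 ] q [ 0.27  0.5  -0.66  2.1   0.48  0.69 -0.65] F [ 0.3 -0.7 -1.2] w 54.3 t 13.9
```

>>> play_rows --pt "-30 40 0" --pt "-70 80 0" --pt "-110 120 0" --pt "-150 155 0" --pt "-200 170 0" --turn '[0,0,0,0,0]' --fingers '[0.4,0.4,0.4,0.4,0.4]'

```text
clock: 14.52
eef_pos: [627.5, -129.3, 177.9]
tool_rot: [3.139, -0.002, 1.632]
force: [1.3, -0.1, -1.0]
width: 54.3
```

Run:
```python
from h import *
goto(*crate(78.5,-45),180,1.63)
```

```text
slide [-109.1   -1.1   -2.3] turn 0.002 | rows 2.0
 at [ 627.5 -129.3  177.9] [ 3.139e+00 -2.000e-03  1.632e+00] q [ 0.53  0.74 -0.64  1.59  0.51  0.98 -0.21] F [ 1.3 -0.1 -1. ] w 54.3 t 14.53
```

>>> play_rows --pt "-50 0 10" --pt "-90 0 30" --pt "-109 0 55" --pt "-109 0 70" --pt "-109 0 70" --turn '[0,0,0,0,0]' --fingers '[0.4,0.4,0.4,0.4,0.4]'

```text
clock: 15.15
eef_pos: [633.3, -235.7, 106.1]
tool_rot: [-3.141, -0.004, 1.634]
force: [-0.5, 0.2, -1.5]
width: 54.4
```

Run:
```python
from h import *
goto(*crate(78.5,-45),19,1.63)
im,d=grab("scene","13");crop(im,120,200,360,480,2,"s13")
```

```text
slide [-2.9 -0.3 87.1] turn 0.004 | rows 2.0
 at [ 633.3 -235.7  106.1] [-3.141 -0.004  1.634] q [ 0.64  0.87 -0.6   1.53  0.57  0.92 -0.08] F [-0.5  0.2 -1.5] w 54.4 t 15.15
```

View pics/s13.png

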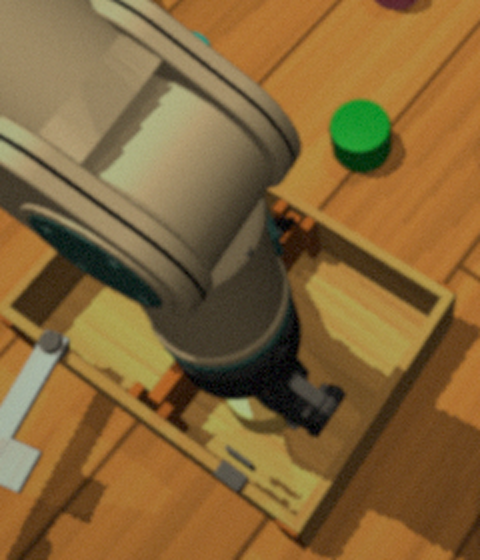

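>>> play_rows --pt "-2 0 25" --pt "-2 0 50" --pt "-2 0 72" --pt "-2 0 80" --pt "-2 0 80" --turn '[0,0,0,0,0]' --fingers '[0.4,0.4,0.4,0.4,0.4]'

```text
clock: 15.82
eef_pos: [634.8, -236.7, 27.4]
tool_rot: [3.14, -0.004, 1.635]
force: [-0.0, 0.2, -1.0]
width: 54.4
```

Run:
```python
from h import *
goto(*crate(78.5,-45),18.5,1.63)
im,d=grab("scene","14");crop(im,120,200,360,480,2,"s14")
```

```text
slide [-1.5 -1.8  8.9] turn 0.005 | rows 1.0
 at [ 634.8 -236.7   27.4] [ 3.14  -0.004  1.635] q [ 0.62  0.97 -0.55  1.56  0.64  0.79 -0.13] F [-0.   0.2 -1. ] w 54.4 t 15.82
```

View pics/s14.png

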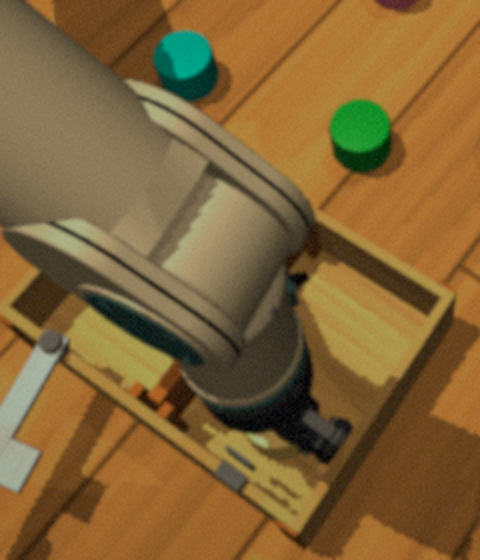

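>>> play_rows --pt "-1 -2 4" --pt "-1 -2 8" --pt "-1 -2 9" --pt "-1 -2 9" --turn '[0,0,0,0]' --fingers '[0.4,0.4,0.4,0.4]'

```text
clock: 16.38
eef_pos: [633.4, -238.0, 19.0]
tool_rot: [3.138, -0.004, 1.635]
force: [0.0, 0.1, -1.6]
width: 54.3
```

>>> play_rows --pt "0 0 1" --pt "0 0 1.5" --pt "0 0 1.5" --turn '[0,0,0]' --fingers '[0.4,0.4,0.4]'

```text
clock: 16.75
eef_pos: [633.6, -238.0, 18.5]
tool_rot: [3.138, -0.003, 1.635]
force: [-2.2, 1.0, 5.4]
width: 54.1
```

Contact with the floor. Release and lift.

>>> play_rows --pt "0 0 0" --pt "0 0 0" --pt "0 0 0" --pt "0 0 -15" --pt "0 0 -45" --turn '[0,0,0,0,0]' --fingers '[0.75,0.85,0.85,0.85,0.85]'

```text
clock: 17.38
eef_pos: [633.3, -237.8, 63.3]
tool_rot: [3.139, -0.004, 1.635]
force: [1.1, -0.5, -0.5]
width: 72.6
```

>>> play_rows --pt "0 0 -50" --pt "0 0 -110" --pt "60 0 -110" --pt "120 0 -110" --pt "180 0 -110" --turn '[0,0,0,0,0]' --fingers '[0.85,0.9,1,1,1]'

```text
clock: 18.0
eef_pos: [622.2, -56.6, 175.3]
tool_rot: [3.136, -0.004, 1.635]
force: [1.1, -0.3, -0.5]
width: 85.7
```

Run:
```python
from h import *
im,d=grab("scene","15"); im,d=grab("top","15")
C=cloud("top",d)
for nm,(u0,u1,v0,v1),z in [("roundA",(280,322,195,235),45),("inCrate",(380,485,175,245),53)]:
    m=np.zeros((480,640),bool); m[v0:v1,u0:u1]=1
    w=m&(abs(C[...,2]-z)<5); P=C[w]; print(nm,w.sum(),P.mean(0).round(1),cv2.minEnclosingCircle(P[:,:2].astype(np.float32)))
goto(614.6,73,180,1.63)
```

```text
roundA 478 [635.4  87.8  43.9] ((636.5919799804688, 87.92284393310547), 27.808996200561523)
inCrate 25 [571.3 -96.   52.6] ((575.5887451171875, -99.111083984375), 26.40183448791504)
slide [120.7   2.1  -2.4] turn 0.018 | rows 2.0
 at [621.9 -47.5 176.3] [ 3.135 -0.011  1.648] q [ 0.42  0.72 -0.65  1.64  0.5   0.94 -0.33] F [0.5 0.3 0.5] w 85.3 t 18.1
```

View pics/scene15.png

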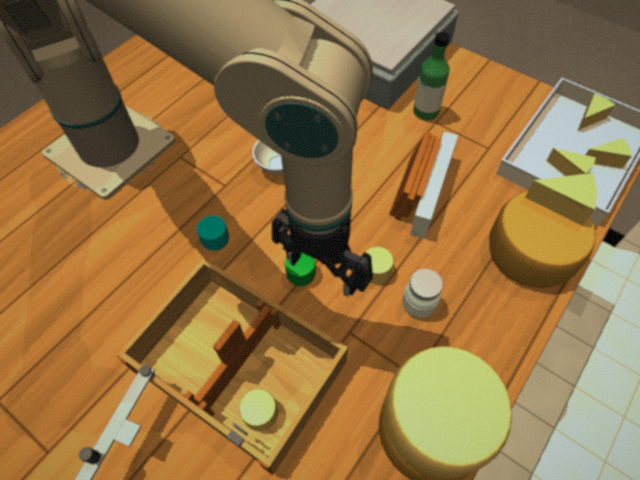

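View pics/top15.png

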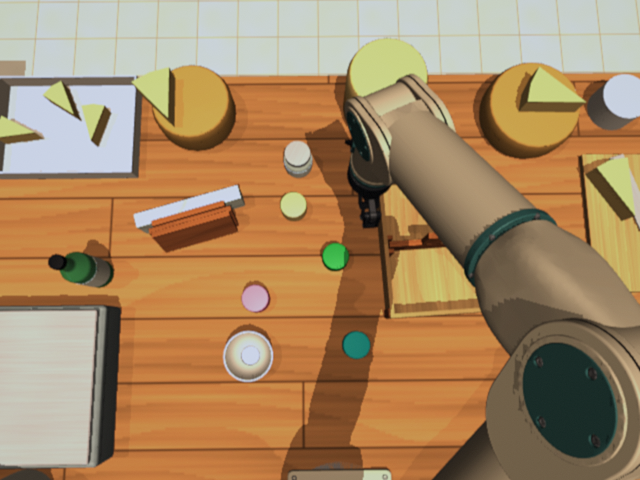

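Run:
```python
from h import *
goto(636,88,150,2.43)
```

```text
slide [133.7  24.4  27.9] turn -0.782 | rows 5.0
 at [621.9 -47.5 176.3] [ 3.135 -0.011  1.648] q [ 0.42  0.72 -0.65  1.64  0.5   0.94 -0.33] F [0.5 0.3 0.5] w 85.3 t 18.1
```

>>> play_rows --pt "27 5 0" --pt "54 10 5" --pt "80 15 10" --pt "107 20 20" --pt "134 24 28" --turn '[-0.156,-0.312,-0.468,-0.624,-0.78]' --fingers '[1,1,1,1,1]'

```text
clock: 18.73
eef_pos: [636.6, 89.3, 150.4]
tool_rot: [3.127, -0.002, 2.433]
force: [-0.2, 0.5, -0.5]
width: 85.3
```

Run:
```python
from h import *
goto(636,88,60,2.43)
im,d=grab("scene","16");crop(im,300,160,480,340,4,"s16")
C=cloud("scene",d); print(C[258,376])
```

```text
slide [-0.6 -2.7 90.4] turn 0.003 | rows 2.0
 at [636.6  89.3 150.4] [ 3.127e+00 -2.000e-03  2.433e+00] q [ 0.28  0.83 -0.81  1.61  0.68  0.99  0.11] F [-0.2  0.5 -0.5] w 85.3 t 18.73
[633.08987558  88.43294249  45.93082992]
```

View pics/s16.png

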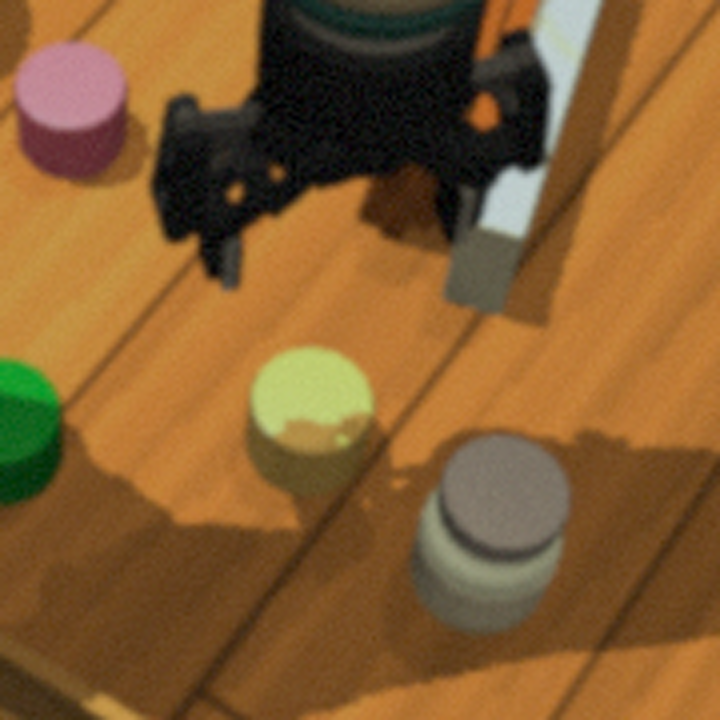

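>>> play_rows --pt "0 -2 30" --pt "0 -2 60" --pt "0 -2 80" --pt "0 -2 80" --turn '[0,0,0,0]' --fingers '[1,1,1,1]'

```text
clock: 19.27
eef_pos: [634.4, 94.2, 68.8]
tool_rot: [3.126, -0.007, 2.442]
force: [0.1, 0.4, 0.0]
width: 85.5
```

Run:
```python
from h import *
goto(635.5,88,9,2.43)
```

```text
slide [-5.2 -4.9 59.7] turn 0.012 | rows 1.0
 at [634.4  94.2  68.8] [ 3.126 -0.007  2.442] q [ 0.24  0.93 -0.75  1.66  0.77  0.86  0.04] F [0.1 0.4 0. ] w 85.5 t 19.27
```

>>> play_rows --pt "-5 -5 5" --pt "-5 -5 20" --pt "-5 -5 40" --pt "-5 -5 58" --pt "-5 -5 58" --turn '[0.01,0.01,0.01,0.01,0.01]' --fingers '[1,1,1,1,1]'

```text
clock: 19.9
eef_pos: [633.7, 87.9, 8.3]
tool_rot: [3.129, -0.009, 2.433]
force: [0.1, -0.8, -0.3]
width: 85.6
```

Run:
```python
from h import *
goto(635.5,88,9,2.43)
im,d=grab("scene","17");crop(im,300,160,480,340,4,"s17")
```

```text
slide [-1.3  1.2 -0.7] turn 0.003 | rows 1.0
 at [633.7  87.9   8.3] [ 3.129 -0.009  2.433] q [ 0.22  1.   -0.68  1.68  0.84  0.77 -0.01] F [ 0.1 -0.8 -0.3] w 85.6 t 19.9
```

View pics/s17.png

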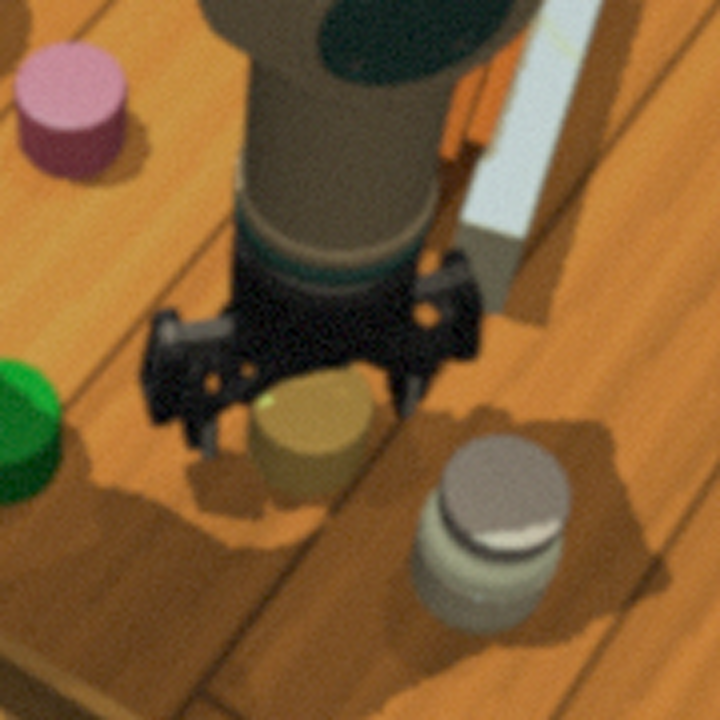

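>>> play_rows --pt "-1 1 0" --pt "-1 1 0" --pt "-1 1 -1" --pt "-1 1 -1" --pt "-1 1 -1" --turn '[0,0,0,0,0]' --fingers '[0.8,0.6,0.5,0.4,0.4]'

```text
clock: 20.58
eef_pos: [636.0, 88.2, 10.6]
tool_rot: [3.127, -0.008, 2.433]
force: [0.4, -0.0, 1.2]
width: 54.7
```

>>> play_rows --pt "0 0 -10" --pt "0 0 -50" --pt "0 0 -100" --pt "0 0 -150" --pt "0 0 -165" --turn '[0,0,0,0,0]' --fingers '[0.4,0.4,0.4,0.4,0.4]'

```text
clock: 21.2
eef_pos: [637.0, 86.6, 179.7]
tool_rot: [3.122, -0.005, 2.433]
force: [0.6, -0.4, -1.5]
width: 54.8
```

Run:
```python
from h import *
goto(*crate(80,45),170,1.63)
im,d=grab("scene","18")
```

```text
slide [-147.1 -183.5    5.5] turn 0.803 | rows 5.0
 at [637.   86.6 179.7] [ 3.122 -0.005  2.433] q [ 0.3   0.8  -0.84  1.59  0.65  1.04  0.14] F [ 0.6 -0.4 -1.5] w 54.8 t 21.2
```

View pics/scene18.png

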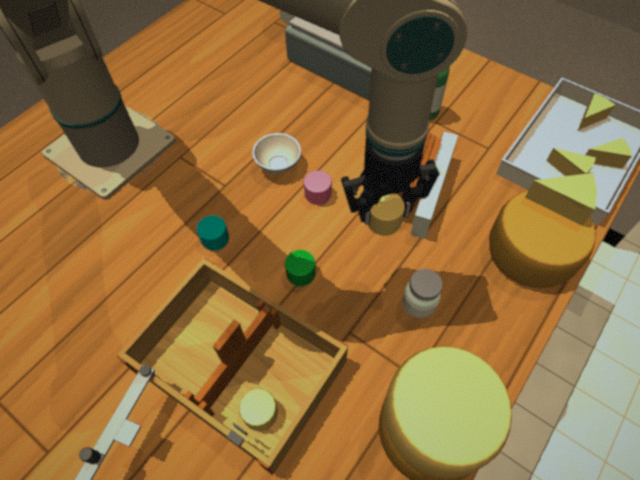

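>>> play_rows --pt "-29 -37 0" --pt "-59 -74 0" --pt "-88 -110 0" --pt "-118 -147 2" --pt "-147 -183 5" --turn '[0.16,0.32,0.48,0.64,0.8]' --fingers '[0.4,0.4,0.4,0.4,0.4]'

```text
clock: 21.88
eef_pos: [628.2, -150.0, 169.1]
tool_rot: [3.134, -0.017, 1.627]
force: [0.4, 0.5, -1.1]
width: 54.3
```

Run:
```python
from h import *
goto(*crate(80,45),100,1.63)
l=meas_board("18",0,0,0).reshape(480,640,3); q=l[(abs(l[...,2]-53)<5)&(l[...,0]>25)&(l[...,0]<130)&(abs(l[...,1])<85)]
print(len(q),np.percentile(q,[1,99],axis=0),cv2.minEnclosingCircle(q[:,:2].astype(np.float32)),q.mean(0))
```

```text
slide [ 0.5  0.6 69.1] turn -0.003 | rows 2.0
 at [ 628.2 -150.   169.1] [ 3.134 -0.017  1.627] q [ 0.57  0.77 -0.65  1.58  0.51  0.97 -0.18] F [ 0.4  0.5 -1.1] w 54.3 t 21.88
1076 [[ 53.24452061 -70.46659935  49.21289439]
 [104.47257279 -18.69448829  56.90743298]] ((78.9010238647461, -44.0900764465332), 28.047447204589844) [ 79.49900535 -44.98653151  53.6072737 ]
```

>>> play_rows --pt "0 0 10" --pt "0 0 35" --pt "0 0 65" --pt "0 0 69" --turn '[0,0,0,0]' --fingers '[0.4,0.4,0.4,0.4]'

```text
clock: 22.38
eef_pos: [626.0, -147.6, 96.8]
tool_rot: [3.141, -0.019, 1.629]
force: [-0.5, -0.3, -1.3]
width: 54.6
```

Run:
```python
from h import *
goto(*crate(80,45),19.5,1.63)
```

```text
slide [-2.4  3.1 77.3] turn -0.001 | rows 2.0
 at [ 626.  -147.6   96.8] [ 3.141 -0.019  1.629] q [ 0.54  0.85 -0.6   1.63  0.58  0.85 -0.23] F [-0.5 -0.3 -1.3] w 54.6 t 22.38
```

>>> play_rows --pt "-2 3 20" --pt "-2 3 45" --pt "-2 3 65" --pt "-2 3 70" --pt "-2 3 70" --turn '[0,0,0,0,0]' --fingers '[0.4,0.4,0.4,0.4,0.4]'

```text
clock: 23.0
eef_pos: [629.4, -147.9, 26.7]
tool_rot: [3.14, -0.019, 1.63]
force: [0.2, -0.2, -1.6]
width: 54.6
```

Run:
```python
from h import *
goto(*crate(80,45),19,1.63)
im,d=grab("scene","19");crop(im,120,200,360,480,2,"s19")
```

```text
slide [-0.5 -0.1  7.7] turn -0.0 | rows 1.0
 at [ 629.4 -147.9   26.7] [ 3.14  -0.019  1.63 ] q [ 0.51  0.94 -0.54  1.65  0.64  0.74 -0.28] F [ 0.2 -0.2 -1.6] w 54.6 t 23.0
```

View pics/s19.png

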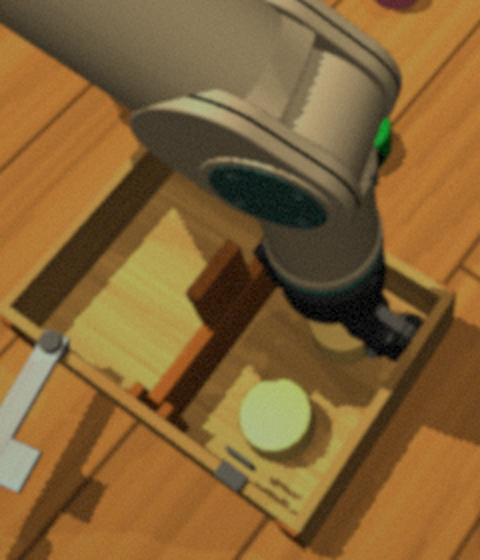

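>>> play_rows --pt "0 0 4" --pt "0 0 7.5" --pt "0 0 8.5" --pt "0 0 8.5" --turn '[0,0,0,0]' --fingers '[0.4,0.4,0.4,0.4]'

```text
clock: 23.55
eef_pos: [630.8, -148.1, 22.0]
tool_rot: [3.137, -0.017, 1.629]
force: [-7.3, 0.0, 16.6]
width: 54.6
```

Run:
```python
from h import *
goto(*crate(80,45),19,1.63)
print(ctrl.read_state()['torque'])
im,d=grab("scene","20");crop(im,240,300,360,400,6,"s20")
im,d=grab("top","20");crop(im,370,160,500,260,6,"t20")
```

```text
slide [-0.2 -1.6  3. ] turn -0.001 | rows 1.0
 at [ 630.8 -148.1   22. ] [ 3.137 -0.017  1.629] q [ 0.5   0.95 -0.54  1.65  0.65  0.73 -0.29] F [-7.3  0.  16.6] w 54.6 t 23.55
[0.05865597 0.30327815 0.06346334]
```

View pics/s20.png

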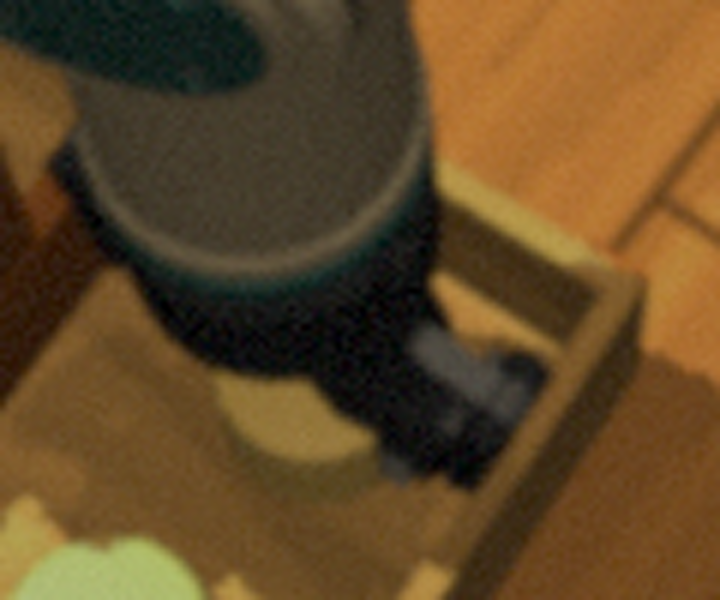

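View pics/t20.png

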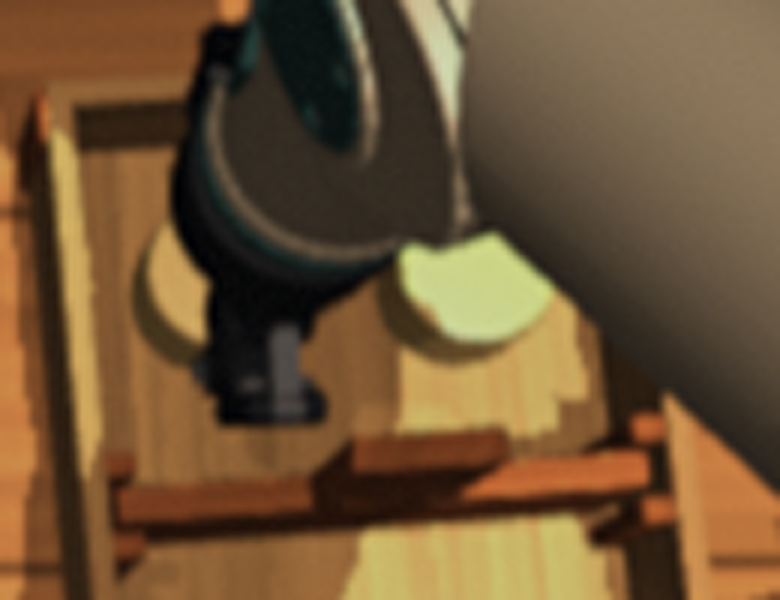

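>>> play_rows --pt "0 -2 -4" --pt "0 -6 -4" --pt "0 -6 -4" --turn '[0,0,0]' --fingers '[0.4,0.4,0.4]'

```text
clock: 24.02
eef_pos: [624.1, -148.7, 25.6]
tool_rot: [3.138, -0.017, 1.629]
force: [0.0, 0.8, -0.8]
width: 54.4
```

>>> play_rows --pt "0 0 4" --pt "0 0 6" --pt "0 0 6" --turn '[0,0,0]' --fingers '[0.4,0.4,0.4]'

```text
clock: 24.4
eef_pos: [624.0, -148.5, 19.2]
tool_rot: [3.138, -0.017, 1.629]
force: [0.1, -0.4, -1.8]
width: 54.3
```

>>> play_rows --pt "0 0 1" --pt "0 0 1.5" --pt "0 0 1.5" --turn '[0,0,0]' --fingers '[0.4,0.4,0.4]'

```text
clock: 24.78
eef_pos: [624.1, -148.4, 18.7]
tool_rot: [3.138, -0.017, 1.629]
force: [-2.9, 0.8, 6.2]
width: 54.7
```

Floor contact. Release to 70 mm and lift.

>>> play_rows --pt "0 0 0" --pt "0 0 0" --pt "0 0 0" --pt "0 0 -15" --pt "0 0 -45" --turn '[0,0,0,0,0]' --fingers '[0.72,0.8,0.8,0.8,0.8]'

```text
clock: 25.4
eef_pos: [624.0, -148.9, 63.9]
tool_rot: [3.139, -0.018, 1.63]
force: [-0.2, 0.4, 0.3]
width: 68.4
```

>>> play_rows --pt "0 0 -50" --pt "0 0 -100" --pt "0 0 -150" --pt "0 0 -160" --pt "0 0 -160" --turn '[0,0,0,0,0]' --fingers '[0.8,0.8,0.5,0.2,0]'

```text
clock: 26.02
eef_pos: [624.2, -151.9, 225.0]
tool_rot: [3.136, -0.017, 1.629]
force: [0.3, 0.8, -0.9]
width: 13.8
```

Run:
```python
from h import *
im,d=grab("scene","21")
im2,d2=grab("top","21")
goto(400,-420,230,1.63)
print(ctrl.read_state()['qpos'].round(2))
```

```text
slide [-254.4 -238.2  -12.1] turn -0.0 | rows 6.0
 at [ 622.8 -151.9  222.7] [ 3.14  -0.018  1.63 ] q [ 0.59  0.71 -0.69  1.54  0.47  1.07 -0.14] F [ 0.1  0.7 -0.3] w 0.3 t 26.12
[ 0.59  0.71 -0.69  1.54  0.47  1.07 -0.14]
```

View pics/scene21.png

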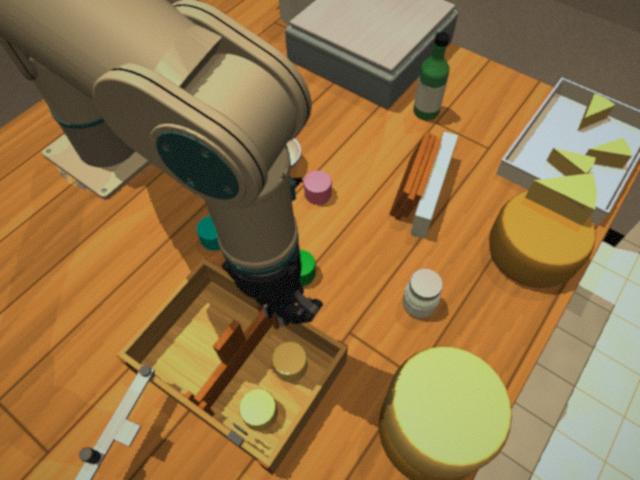

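View pics/top21.png

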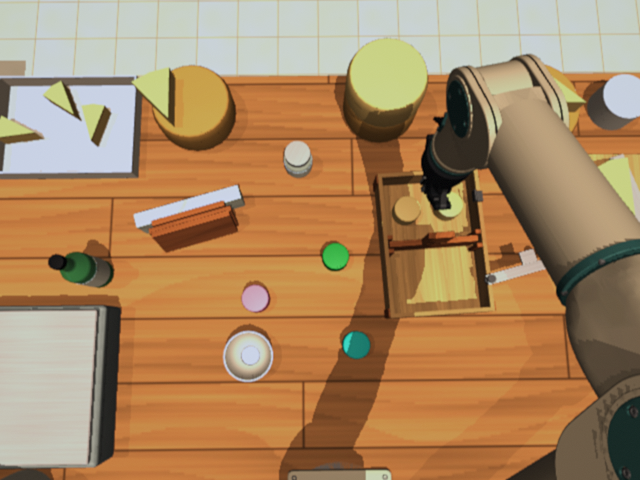

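```bash
cat >> h.py <<'E'
PIV=crate(-85,-99)
def hasp_pt(phi,gap,r=130):
    """TCP xy (world) and yaw for finger centre 'gap' mm behind the bar's mid line at radius r"""
    bx=np.array([np.cos(phi),-np.sin(phi)]); t=np.array([np.sin(phi),np.cos(phi)])
    p=np.array([-85,-99])+bx*r-t*gap
    return (*crate(*p), CY+np.pi/2-phi)
def to_crate(P):
    d=np.asarray(P)[...,:2]-CR; c,s=np.cos(CY),np.sin(CY); return np.stack([d@[c,s],d@[-s,c]],-1)
E
python3 - <<'E'
from h import *
k=np.array([508.5,-426]); print("PIV",PIV)
d=to_crate(k)-[-85,-99]; print("knob",d,np.hypot(*d),"phi",np.arctan2(-d[1],d[0]))
C=cloud("top",np.load("pics/top0.npy")); print("catch", to_crate(C[192:200,474:483].reshape(-1,3)).min(0),to_crate(C[192:200,474:483].reshape(-1,3)).max(0)); 
for v in range(188,204,2): print([tuple(np.r_[to_crate(C[v,u]),C[v,u,2]].round(0)) for u in (474,477,480,483)])
C=cloud("top",np.load("pics/top21.npy")); 
l=np.concatenate([to_crate(C),C[...,2:]],-1)
for s,y in((1,1),(1,-1)):
    q=l[(abs(l[...,2]-53)<5)&(l[...,0]>25)&(l[...,0]<130)&(l[...,1]*y>8)&(abs(l[...,1])<85)]; print(len(q),q.mean(0),cv2.minEnclosingCircle(q[:,:2].astype(np.float32)))
for phi,g in ((1.35,45),(1.35,22),(0,22)): print(hasp_pt(phi,g))
E
```

```text
PIV [ 473.13744122 -301.87932571]
knob [  27.91915777 -126.00386097] 129.0598789306145 phi 1.352745347588929
catch [  75.79908621 -105.36011755] [ 94.5275357  -84.36646928]
[(np.float64(108.0), np.float64(-97.0), np.float64(57.0)), (np.float64(104.0), np.float64(-98.0), np.float64(74.0)), (np.float64(122.0), np.float64(-129.0), np.float64(-1.0)), (np.float64(122.0), np.float64(-137.0), np.float64(-3.0))]
[(np.float64(95.0), np.float64(-85.0), np.float64(93.0)), (np.float64(100.0), np.float64(-98.0), np.float64(73.0)), (np.float64(118.0), np.float64(-129.0), np.float64(-2.0)), (np.float64(118.0), np.float64(-137.0), np.float64(-5.0))]
[(np.float64(92.0), np.float64(-86.0), np.float64(88.0)), (np.float64(93.0), np.float64(-94.0), np.float64(81.0)), (np.float64(94.0), np.float64(-102.0), np.float64(77.0)), (np.float64(114.0), np.float64(-136.0), np.float64(-4.0))]
[(np.float64(88.0), np.float64(-86.0), np.float64(87.0)), (np.float64(90.0), np.float64(-95.0), np.float64(79.0)), (np.float64(89.0), np.float64(-100.0), np.float64(83.0)), (np.float64(109.0), np.float64(-135.0), np.float64(-2
[... 696 characters left out ...]
]
[(np.float64(75.0), np.float64(-88.0), np.float64(76.0)), (np.float64(75.0), np.float64(-95.0), np.float64(72.0)), (np.float64(74.0), np.float64(-100.0), np.float64(74.0)), (np.float64(90.0), np.float64(-132.0), np.float64(-0.0))]
527 [74.43210552 44.84562022 51.76824267] ((74.23926544189453, 44.817508697509766), 28.080106735229492)
325 [ 74.79839179 -50.7946073   51.93148954] ((78.74037170410156, -43.894020080566406), 27.947250366210938)
(np.float64(465.85688848952356), np.float64(-439.2547003315509), 0.28029632679489636)
(np.float64(487.9592790937928), np.float64(-432.89197060475055), 0.28029632679489636)
(np.float64(604.2156206192033), np.float64(-316.1099576135529), 1.6302963267948964)
```

>>> play_rows --pt "-45 -30 -5" --pt "-90 -60 -10" --pt "-135 -90 -10" --pt "-180 -120 -10" --pt "-210 -130 -10" --turn '[0.16,0.33,0.5,0.67,0.84]' --fingers '[0,0,0,0,0]'

```text
clock: 26.75
eef_pos: [501.8, -372.3, 226.7]
tool_rot: [-3.125, -0.01, 0.78]
force: [1.5, 0.6, -0.4]
width: -0.1
```

Run:
```python
from h import *
x,y,w=hasp_pt(1.35,50); goto(x,y,200,w)
```

```text
slide [-77.3  20.3  25.6] turn 0.5 | rows 3.0
 at [ 501.8 -372.3  226.7] [-3.125 -0.01   0.78 ] q [ 0.88  0.64 -0.48  1.57  0.31  1.02 -0.47] F [ 1.5  0.6 -0.4] w -0.1 t 26.75
```

>>> play_rows --pt "-26 7 0" --pt "-52 14 10" --pt "-77 20 25" --pt "-77 20 25" --turn '[0.16,0.33,0.5,0.5]' --fingers '[0,0,0,0]'

```text
clock: 27.25
eef_pos: [457.8, -441.3, 197.6]
tool_rot: [-3.119, 0.004, 0.278]
force: [0.3, 1.9, -0.7]
width: -0.3
```

Run:
```python
from h import *
x,y,w=hasp_pt(1.35,50); goto(x,y,92,w)
im,d=grab("scene","22"); crop(im,0,300,280,480,2.8,"s22")
```

```text
slide [  3.7   2.6 105.6] turn -0.002 | rows 2.0
 at [ 457.8 -441.3  197.6] [-3.119  0.004  0.278] q [ 0.92  0.67 -0.33  1.57  0.23  0.96 -0.77] F [ 0.3  1.9 -0.7] w -0.3 t 27.25
```

View pics/s22.png

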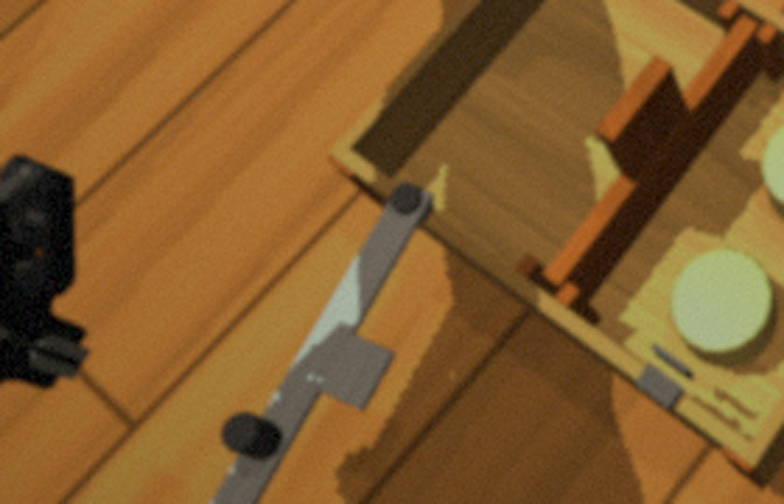

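>>> play_rows --pt "3 2 35" --pt "3 2 70" --pt "3 2 105" --pt "3 2 105" --turn '[0,0,0,0]' --fingers '[0,0,0,0]'

```text
clock: 27.8
eef_pos: [462.5, -435.3, 91.5]
tool_rot: [-3.114, 0.003, 0.287]
force: [0.6, 0.7, 0.8]
width: 0.2
```

Run:
```python
from h import *
x,y,w=hasp_pt(1.35,22); goto(x,y,92,w)
im,d=grab("scene","23"); crop(im,0,300,280,480,2.8,"s23")
```

```text
slide [25.1  4.9 -0.7] turn 0.006 | rows 1.0
 at [ 462.5 -435.3   91.5] [-3.114e+00  3.000e-03  2.870e-01] q [ 0.89  0.8  -0.29  1.64  0.28  0.77 -0.81] F [0.6 0.7 0.8] w 0.2 t 27.8
```

View pics/s23.png

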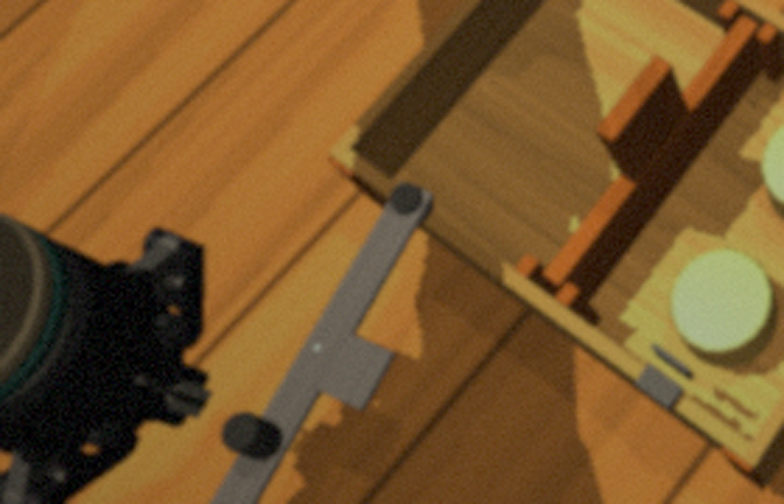

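```bash
cat >> h.py <<'E'
def hrows(lst,z):
    s=ctrl.read_state(); Rt=R.from_euler('xyz',s['tool_rot']).as_matrix()
    for phi,g in lst:
        x,y,w=hasp_pt(phi,g); d=Rt.T@(np.array([x,y,z])-s['eef_pos']); print(phi,d.round(1),round(-(w-s['tool_rot'][2]),3))
E
python3 - <<'E'
from h import *
hrows([(1.35,24),(1.25,20),(1.12,20),(0.99,20),(0.86,20)],91)
E
```

```text
1.35 [22.4  3.3  2.4] 0.005
1.25 [39.5  4.7  2.4] -0.095
1.12 [56.6  4.6  2.4] -0.225
0.99 [73.5  2.3  2.4] -0.355
0.86 [90.  -2.3  2.5] -0.485
```

>>> play_rows --pt "20 3 1" --pt "39 4 2" --pt "56 4 2" --pt "73 2 2" --pt "73 2 2" --turn '[0,-0.1,-0.22,-0.35,-0.35]' --fingers '[0,0,0,0,0]'

```text
clock: 28.48
eef_pos: [537.1, -416.9, 93.6]
tool_rot: [-3.121, -0.011, 0.637]
force: [0.4, 0.8, -0.1]
width: 0.1
```

Run:
```python
from h import *
hrows([(0.86,20),(0.73,20),(0.6,20),(0.47,20)],91); goto(500,-400,90)
im,d=grab("scene","24"); crop(im,0,300,280,480,2.8,"s24")
```

```text
0.86 [14.4  1.1  2.8] -0.133
0.73 [31.5  0.3  3. ] -0.263
0.6 [48.3 -2.7  3.2] -0.393
0.47 [64.6 -7.8  3.5] -0.523
slide [-19.8 -35.6   4.1] turn 0 | rows 1.0
 at [ 537.1 -416.9   93.6] [-3.121 -0.011  0.637] q [ 0.84  0.86 -0.39  1.51  0.36  0.86 -0.6 ] F [ 0.4  0.8 -0.1] w 0.1 t 28.48
```

View pics/s24.png

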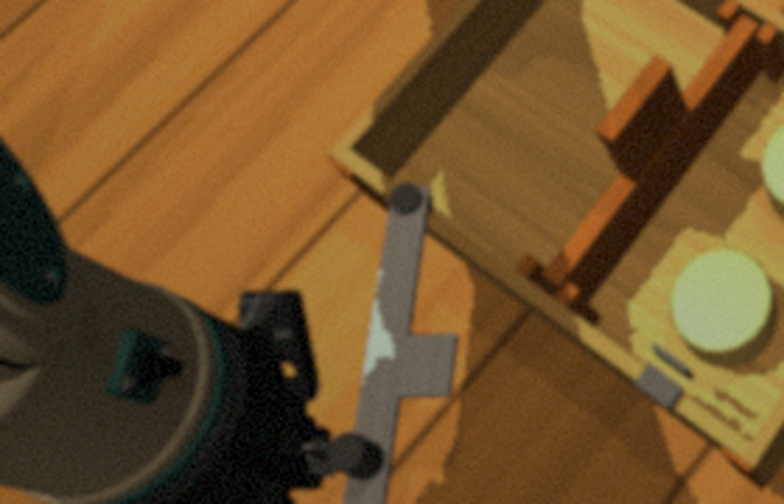

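The hasp is swinging with the fingers behind the knob. Continue.

>>> play_rows --pt "14 1 2" --pt "31 0 3" --pt "48 -3 3" --pt "64 -8 3" --pt "64 -8 3" --turn '[-0.13,-0.26,-0.39,-0.52,-0.52]' --fingers '[0,0,0,0,0]'

```text
clock: 29.15
eef_pos: [583.0, -372.5, 91.9]
tool_rot: [-3.129, -0.019, 1.154]
force: [-0.9, -0.2, -0.6]
width: -0.3
```

Run:
```python
from h import *
hrows([(0.35,20),(0.23,20),(0.12,20),(0.05,20),(0,20)],91); goto(500,-400,90)
im,d=grab("scene","25"); crop(im,0,300,280,480,2.8,"s25")
```

```text
0.35 [16.6  2.4  1.2] -0.126
0.23 [32.4  1.9  1.5] -0.246
0.12 [46.7 -0.2  1.8] -0.356
0.05 [55.6 -2.4  2. ] -0.426
0 [61.9 -4.3  2.1] -0.476
slide [-58.8 -64.7   1.6] turn 0 | rows 2.0
 at [ 583.  -372.5   91.9] [-3.129 -0.019  1.154] q [ 0.81  0.9  -0.51  1.47  0.48  0.91 -0.26] F [-0.9 -0.2 -0.6] w -0.3 t 29.15
```

View pics/s25.png

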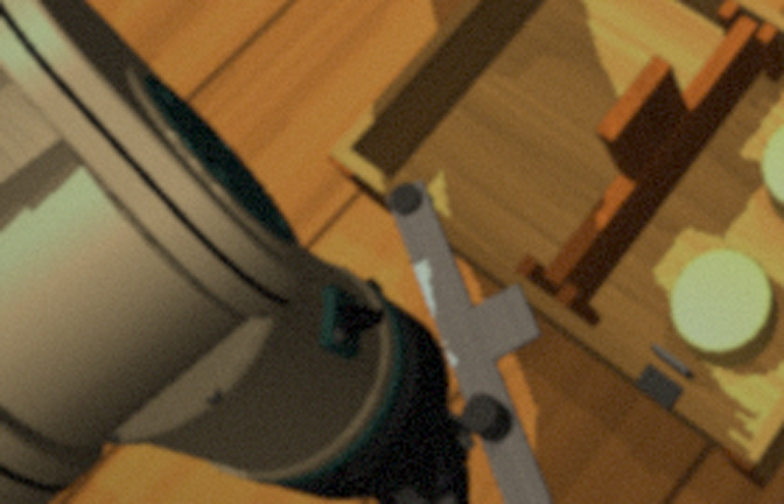

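>>> play_rows --pt "16 2 1" --pt "32 2 1" --pt "46 0 2" --pt "46 0 2" --turn '[-0.12,-0.24,-0.35,-0.35]' --fingers '[0,0,0,0]'

```text
clock: 29.7
eef_pos: [600.5, -331.6, 90.8]
tool_rot: [-3.135, -0.022, 1.499]
force: [-0.9, 1.2, -0.8]
width: 0.2
```

Run:
```python
from h import *
hrows([(0.12,20),(0.05,20),(0,20),(0,18)],91); goto(500,-400,90)
im,d=grab("scene","26"); crop(im,80,300,280,480,3,"s26")
```

```text
0.12 [ 1.9  1.  -0.2] -0.011
0.05 [11.1  2.   0. ] -0.081
0 [17.7  2.3  0.2] -0.131
0 [19.6  2.1  0.2] -0.131
slide [-75.5 -95.4  -0.2] turn 0 | rows 2.0
 at [ 600.5 -331.6   90.8] [-3.135 -0.022  1.499] q [ 0.79  0.91 -0.6   1.49  0.56  0.93 -0.04] F [-0.9  1.2 -0.8] w 0.2 t 29.7
```

View pics/s26.png

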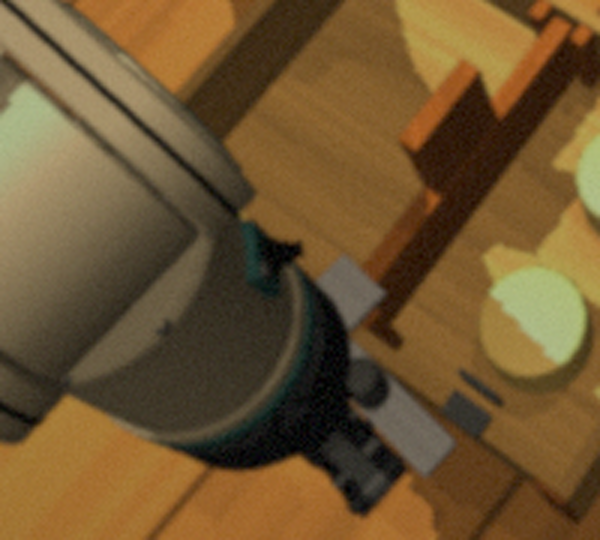

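>>> play_rows --pt "6 1 0" --pt "12 2 0" --pt "17 2 0" --pt "17 2 0" --turn '[-0.05,-0.1,-0.13,-0.13]' --fingers '[0,0,0,0]'

```text
clock: 30.25
eef_pos: [603.7, -314.8, 91.1]
tool_rot: [-3.138, -0.022, 1.629]
force: [-0.2, 0.8, 0.6]
width: -0.1
```

Run:
```python
from h import *
hrows([(0,20),(0,18)],91)
im,d=grab("scene","27"); crop(im,80,300,280,480,3,"s27")
```

```text
0 [0.7 0.4 0.1] -0.002
0 [2.7 0.4 0.2] -0.002
```

View pics/s27.png

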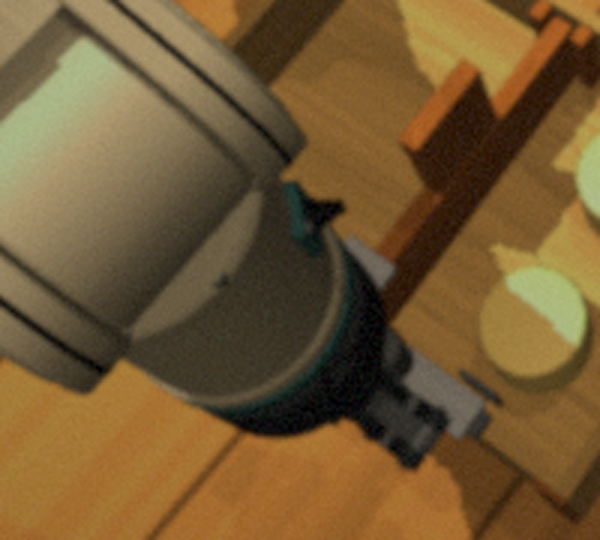

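>>> play_rows --pt "2 0 0" --pt "3 0 0" --pt "3 0 0" --turn '[0,0,0]' --fingers '[0,0,0]'

```text
clock: 30.68
eef_pos: [603.7, -313.3, 91.2]
tool_rot: [-3.139, -0.02, 1.627]
force: [0.9, -3.5, -0.4]
width: 0.0
```

>>> play_rows --pt "2 0 0" --pt "3 0 0" --pt "3 0 0" --turn '[0,0,0]' --fingers '[0,0,0]'

```text
clock: 31.05
eef_pos: [603.7, -313.2, 91.3]
tool_rot: [-3.139, -0.017, 1.626]
force: [0.9, -6.9, -3.4]
width: 0.1
```

>>> play_rows --pt "-20 0 0" --pt "-60 0 -10" --pt "-100 -20 -60" --pt "-140 -40 -110" --pt "-170 -60 -150" --turn '[0,0,0,0,0]' --fingers '[0,0,0,0,0]'

```text
clock: 31.68
eef_pos: [553.0, -489.5, 239.5]
tool_rot: [-3.14, -0.019, 1.626]
force: [0.6, -1.0, -0.2]
width: -0.0
```

>>> play_rows --pt "-60 0 0" --pt "-120 -30 0" --pt "-170 -50 0" --pt "-170 -50 0" --pt "-170 -50 0" --turn '[0,0,0,0,0]' --fingers '[0,0,0,0,0]'

```text
clock: 32.3
eef_pos: [512.5, -661.2, 235.6]
tool_rot: [-3.141, -0.022, 1.626]
force: [0.1, 0.7, -0.7]
width: -0.0
```

Run:
```python
from h import *
im,d=grab("scene","28"); crop(im,80,240,360,480,2.5,"s28")
im2,d2=grab("top","28"); crop(im2,360,150,520,330,4,"t28")
for n,dd in(("scene",d),("top",d2)):
    C=cloud(n,dd); l=np.concatenate([to_crate(C),C[...,2:]],-1)
    q=l[(abs(l[...,2]-119)<5)&(abs(l[...,0]-45)<40)&(abs(l[...,1]+99)<40)]; 
    if len(q): 
        k=q.mean(0); print(n,"knob",len(q),k.round(1),"phi",np.arctan2(-(k[1]+99),k[0]+85).round(3))
    for y0 in(1,-1):
        q=l[(abs(l[...,2]-53)<5)&(l[...,0]>25)&(l[...,0]<130)&(l[...,1]*y0>10)&(abs(l[...,1])<82)]; print(n,"round",len(q),q.mean(0).round(1))
    q=l[(l[...,2]>80)&(l[...,2]<160)&(abs(l[...,0])<14)&(abs(l[...,1])<35)]; print(n,"tab",np.percentile(q,[2,98],axis=0).round(1))
    q=C[(abs(C[...,2]-85)<4)&(abs(C[...,0]-735)<45)&(abs(C[...,1]-77)<45)]; print(n,"jar",len(q),q.mean(0).round(1) if len(q) else None)
goto(0,0,0)
```

```text
scene knob 143 [ 45.7 -99.  120. ] phi 0.0
scene round 932 [75.8 43.2 53.6]
scene round 1083 [ 79.5 -45.   53.7]
scene tab [[ -4.8 -23.2  82.1]
 [  6.8  25.4 142.9]]
scene jar 736 [735.4  76.2  85.8]
top knob 70 [ 45.1 -98.4 118.2] phi -0.005
top round 527 [74.8 44.7 51.9]
top round 523 [ 78.2 -43.7  51.9]
top tab [[ -5.3 -21.8  83.3]
 [  6.5  27.  141.6]]
top jar 479 [735.2  77.5  84.2]
slide [ 683.5 -474.7  250.9] turn 0 | rows 14.0
 at [ 513.7 -660.   236.5] [-3.141 -0.021  1.628] q [ 1.07  1.03 -0.67  0.74  0.55  1.51  0.7 ] F [0.9 0.3 0. ] w -0.2 t 32.4
```

View pics/s28.png

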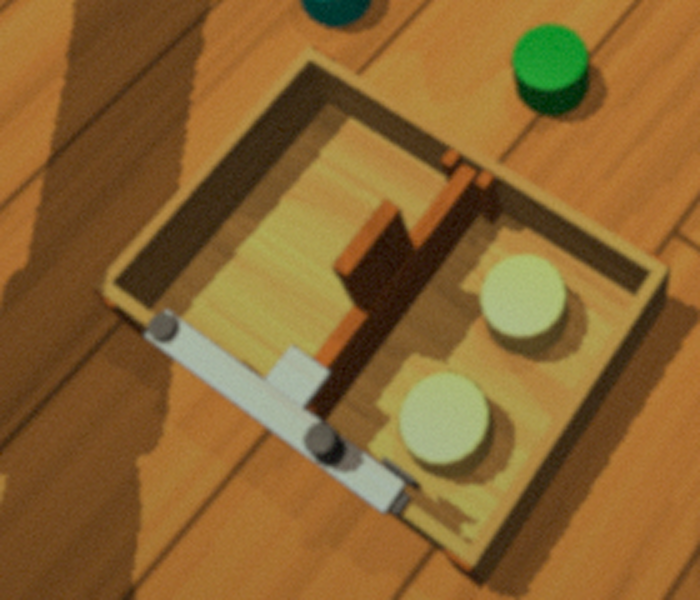

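View pics/t28.png

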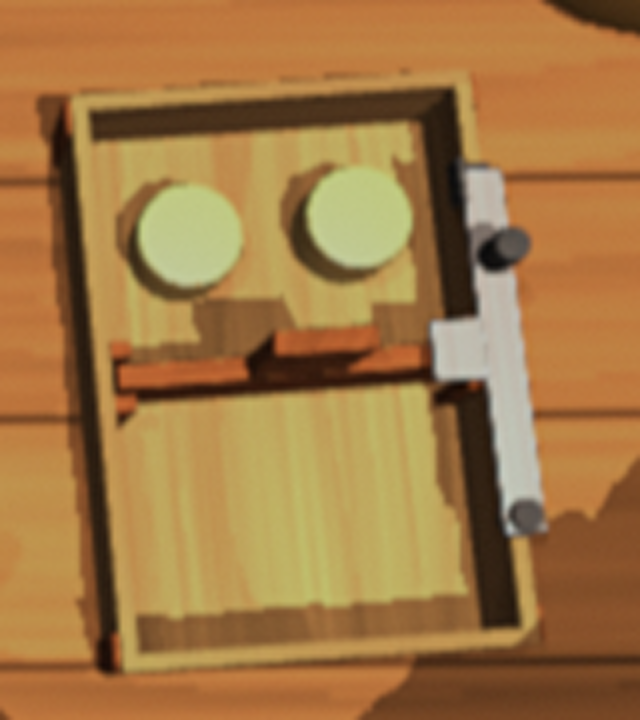

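View pics/scene28.png

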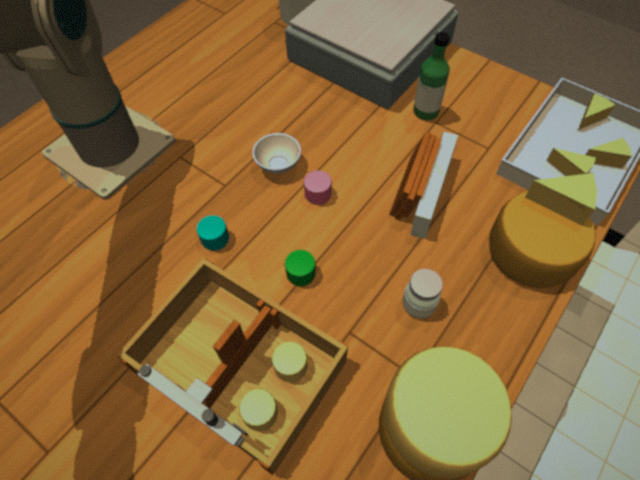

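Run:
```python
from h import *
l=meas_board("28",0,0,0); q=l[(abs(l[:,0])<4)&(abs(l[:,1])>35)&(abs(l[:,1])<60)&(l[:,2]>55)&(l[:,2]<85)]
print("shoulder z",np.median(q[:,2]))
print(ctrl.finish_job())
```

```text
shoulder z 71.00265777660292
the job is handed in; nothing more can be done
None
```

I stood the handled board in the crate's groove, moved both loose round cheeses into the far bay, and swung the hasp closed. The job is handed in, at about 32 s on the clock.

- **Divider:** it stands upright in the groove. Its shoulder measured z = 71 mm (70 expected) and its tab top about 142 mm (140 expected), within camera error of being on the floor. The three plain boards still lean against the upstand.
- **Cheeses:** only two round cheeses were on the counter. I saw no blocks in either camera, so the near bay is empty. One round was knocked aside by about 26 mm during the run; I measured it again before picking it up. Both lie flat at crate (75, 44) and (79, -45), with tops at 52–54 mm.
- **Hasp:** it stopped under a 7 N push, and the knob position gives an angle of 0.00 rad (scene camera) or -0.005 rad (top camera).
- **Honey jar:** it did not move; it measures (735, 77) before and after.

While I lowered the second cheese, a gripper knuckle touched the crate's far wall with a force of about 18 N. I backed off, shifted 7 mm and set the cheese down cleanly. No check failed or disagreed at the end.

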